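# Fit the drip tray and stand the cup under the spout

## Task

Get the coffee machine ready to brew: slide the loose drip tray, grid side up, between the machine's two feet, feeling for it, until it clicks fully home, let go of it, and then stand the white cup upright on it, centred under the spout. Push and set down gently rather than ramming or dropping, do not knock the cup against the machine, and leave the orange mug, the glass, the jar and the teaspoon where they are.

Things in the scene. Friction and masses are not known exactly. Their poses are not given: they have to be found in the camera images.
- machine: Dark red coffee machine, fixed, 290 x 143 x 350 mm, front at -x. Origin on the worktop under the spout; x into the machine, y to its left, z up. Column front face at x = +61 mm, a back stop 0 to 18 mm before it. Two black feet, 30 mm high, 24 wide, run forward from the column to round noses (radius 12) at x = -2; the channel between them is 69 wide.
- spout (a point): Between the two spout ends, 165 mm above the worktop, plumb over the middle of the place for the cup; axes as machine. The spout's tubes end at this height; its collar (26 mm radius) starts 190 mm above the worktop.
- head_front (a point): Middle of the brew head's lower front edge, 35 mm before the spout's plumb line and 215 mm above the worktop. From here the head reaches back to the column, 120 mm wide; it overhangs the place for the cup, so a gripper pointing straight down does not fit there, one leaning back towards its user by 35 to 45 degrees does.
- catch_l (a joint): Sprung white roller (6 mm radius) in the inner face of the machine's left foot, 16 mm up; 0 = out, standing 4 mm into the channel. The tray's side pushes it aside by 1 to 4 mm (reads in m; 2 to 4 N); when the tray is home it snaps back to about 0 in the tray's notch. catch_r faces it in the other foot. Pushing the tray past both takes up to about 12 N; a rigid stop follows.
- catch_r (a joint): The same roller in the machine's right foot: 0 = out, positive = pushed aside, in m.
- tray_bay (a point): Middle of the range in which the drip tray's origin can come home: on the worktop between the feet, 19 mm in front of the spout's plumb line; axes as machine. The machine's depth adjuster (back stop and rollers in one) may have been left up to 9 mm farther in or out than this along x; its setting is not reported, so home is found by pushing until the rollers snap in and the stop is met.
- drip_tray: Loose drip tray, 140 mm long (x), 66 wide (y), 36 high, 0.25 kg: black tub with upright sides, flat slotted steel grid on top. Origin at the centre of its underside, z up. The rounded end at +x goes in first, up to the stop; 25 mm from it each side has a 12 mm notch for a roller. The front (-x) has a 3 mm lip near its top. It starts with +x away from the robot, within 0.5 rad.
- cup: White round cup without handle, 87 mm high, 75 mm across the rim, 56 mm across the base, about 65 mm across at 40 mm height, 0.12 kg, standing upright. Origin at the centre of its underside, z up. It stands left or right of the machine, and the tray on the other side.
- orange_mug: Orange mug, a bystander, 81 x 113 x 101 mm, on the left behind; origin at the centre of its underside.
- glass: Clear short glass, a bystander, 68 mm across and 90 mm high, on the right behind; origin at the centre of its underside.
- jar: Squat jar with a black lid, a bystander, 63 mm across and 94 mm high, on the left between the machine and the orange mug; origin at the centre of its underside.
- teaspoon: Spoon with blue handle, a bystander, 199 x 40 x 17 mm, lying on the left edge of the work area; origin at the centre of its underside.
Things that resemble listed ones, but are neither listed nor needed, are in the scene too. What is shaped like the drip_tray but purple is not meant.

How it is judged:
On the way, in this order (a step that is already met when the one before it is completed fails the run):
1. the drip tray is home between the feet and let go, the cup not yet on it (x of drip_tray in the frame of tray_bay between -0.0125 and 0.0125 m and y of drip_tray in the frame of tray_bay between -0.003 and 0.003 m and value of joint each of catch_l, catch_r below 0.0012 m and z of drip_tray in the frame of tray_bay below 0.003 m and angle between drip_tray's own z axis and vertical below 0.05 rad and contact force between the fingers and drip_tray below 0.1 N and horizontal distance between cup and spout above 0.1 m), for 0.2 s.
2. the cup stands on the tray, centred under the spout (x of drip_tray in the frame of tray_bay between -0.0125 and 0.0125 m and y of drip_tray in the frame of tray_bay between -0.003 and 0.003 m and value of joint each of catch_l, catch_r below 0.0012 m and z of drip_tray in the frame of tray_bay below 0.003 m and angle between drip_tray's own z axis and vertical below 0.05 rad and horizontal distance between cup and spout below 0.008 m and angle between cup's own z axis and vertical below 0.06 rad and z of cup in the frame of drip_tray between 0.032 and 0.04 m and contact force between cup and drip_tray above 0.2 N), for 0.2 s.
At the end, for the whole second after the job is handed in: The tray lies flat, clicked home (both rollers out in its notches, within 3 mm across); the cup stands upright on its grid within 8 mm of the spout's plumb line; both are released and at rest; the orange mug, glass, jar and teaspoon are within 20 mm of where they were (all of step 2 and linear speed of each of cup, drip_tray below 0.01 m/s and contact force between the fingers and cup below 0.1 N and contact force between the fingers and drip_tray below 0.1 N and distance of each of orange_mug, glass, jar, teaspoon from where it was at the start of the episode below 0.02 m); the robot touches nothing.
It fails at once if the tray is rammed against the machine (over 30 N) (contact force between drip_tray and machine above 30 N).
It fails at once if the cup is dropped or pressed hard on the tray (over 25 N) (contact force between cup and drip_tray above 25 N).
It fails at once if the cup knocks against the machine (over 10 N) (contact force between cup and machine above 10 N).
It fails at once if the cup is tipped over (angle between cup's own z axis and vertical above 0.7 rad).
It fails at once if the orange mug, the glass, the jar or the teaspoon is moved over 20 mm (distance of any of orange_mug, glass, jar, teaspoon from where it was at the start of the episode above 0.02 m).
It also fails if it takes over 72 s, if anything falls off the work surface, if the arm or the gripper's body presses on something with over 40 N, if the wrist force passes 120 N, or if a joint passes its speed limit or range.

## Robot

A 7-joint arm with a two-finger parallel gripper is mounted at the origin on a cart in front of the work surface, level with it; the furniture and walls round the work are solid. World frame = base frame: x ahead of the robot, y to its left, z up, the work surface at z = 0. Lengths are in m, angles in rad, forces in N, time in s.
With the tool pointing down it reaches from about 0.35 to 0.9 m from the base axis. Payload 19.9 kg.
Tool frame: the origin (TCP) lies on the centre line of the jaws, within the pads' length; the fingertips stand 17 mm ahead of it and the grasp point (between the pads) lies 2 mm behind it; z points along the fingers, y is the line along which they close (so a half turn about z gives the same grasp; the last joint's range is limited). The gripper opens to 94 mm and grips with 3 to 60 N. Pads are 16 mm wide; open, the fingers measure 119 mm over their backs; the gripper's body (75 mm by 177 mm) begins 78 mm behind the grasp point.
Start: joints at [-1.345, 0.417, -0.01, 1.614, 0.005, 1.111, -0.053], TCP at [0.165, 0.603, 0.222] pointing down, gripper open.
Joint ranges: [-2.81, 2.81], [-0.39, 2.02], [-1.27, 1.25], [0.06, 2.57], [-1.19, 4.33], [0.19, 2], [-2.82, 2.82]. Speed limits (rad/s): [1.89, 1.89, 2.39, 2.39, 3.01, 3.01, 3.01].

## Interface

Orientations are given as [roll, pitch, yaw] about the fixed x, y, z axes, in that order (R = Rz(yaw) Ry(pitch) Rx(roll)).
In Python, from cell import robot gives the robot as it stands.
- The arm moves only by the tool jog_arm, never from a script. Its argument "plan" is a list of rows, each a list of 7 numbers: the finger opening in mm, from 0 to 94, then the shift along the tool's x, y, z normalised to -1 to 1, where 1 is 0.8 m, then the turn, a rotation vector about the tool's x, y, z normalised to -1 to 1, where 1 is 90 degrees. In form: [[fingers, dx, dy, dz, rx, ry, rz], ...]. A call has 1 to 8 rows; each row is the pose to reach, as a shift and turn from the pose commanded when the call began, along the tool's axes at that moment; what a row does not reach only later rows make up. A row lasts 1/8 s, in which the tool goes at most 62.5 mm and 10.7 degrees, less where a joint would pass 70% of its speed; a pose out of reach is approached as far as the arm can. A call with a number of a shift or a turn outside -1 to 1 is refused whole. A call with a gripper value outside its range is refused whole. The fingers move at their own pace and stop on an object; "newtons" is the grip in N (left out, the last holds). Time passes only in rows, so rows that repeat a pose let the fingers close. It gives the time, the measured TCP pose, the force, the opening and the grip force at its end, in the units of the state.
- robot.get_obs(): the state, without advancing time (a new reading comes with each control period).
- robot.snapshot(name): name is "side" or "top" or "wrist"; returns a dict with "color" (384x512x3 uint8, red, green, blue), "range_z" (384x512 float32, m along the optical axis (not along the pixel's ray), 0 where there is no reading), "fx", "fy", "cx", "cy" (pixels), "dist" ([k1, k2, p1, p2, k3] as OpenCV has them; the pictures are not rectified), "camera_from_world" (4x4, takes a point from world to camera coordinates). Camera axes: x right, y down, z forward; pixel columns grow to the right and rows downward; lengths in m; the calibration is good to about 2 mm. A picture is of the moment at which its call begins.
- robot.finish_job(): hands the job in; it is judged then, once.
The state is a dict: "time": time; "q": joint angles; "qd": joint speeds; "tau": joint torques, N m; "tool_pos": TCP position; "tool_rot": TCP orientation; "wrist_force": force on the tool from outside, world axes, zero at the start; "moment": the same for the moment, N m; "grip_width": finger opening in m; "finger_force": force on a finger pad.
Only numpy, scipy, OpenCV 4.12 (cv2) and the standard library are available. Lean on these libraries where they do the work, as an engineer would, in place of code of your own. Each camera call takes 0.05 s, during which the arm holds its last target. There are 200 camera calls.

## Working session

There is one attempt and no reset: what is moved stays moved. The work goes in short steps, Python scripts to look and compute and a tool call to move; the robot and the scene stay as the last step left them, time stands still between calls to the robot, and variables do not carry over. Pictures are saved under pics/ and viewed, at most 10 in all, crops included, and the job is handed in when it is done.

Besides the shell and the picture viewer there is one more tool, called by a JSON object that holds its "fn" and its "kwargs", one argument or row to a line. jog_arm: Moves the arm, as the interface text tells. Its arguments: {"type":"object","properties":{"plan":{"type":"array"},"newtons":{"type":"number"}},"required":["plan"]}

```bash
mkdir -p pics; cat > h.py <<'E'
import numpy as np, cv2
from cell import robot
from scipy.spatial.transform import Rotation as R
def snap(n):
    s=robot.snapshot(n); np.savez('pics/'+n+'.npz',**{k:np.array(v) for k,v in s.items()}); return s
def load(n): return dict(np.load('pics/'+n+'.npz'))
def K(s): return np.array([[s['fx'],0,s['cx']],[0,s['fy'],s['cy']],[0,0,1]],float)
def cloud(s):
    h,w=s['range_z'].shape; u,v=np.meshgrid(np.arange(w),np.arange(h))
    p=cv2.undistortPoints(np.stack([u,v],-1).reshape(-1,1,2).astype(float),K(s),np.array(s['dist'],float)).reshape(h,w,2)
    z=s['range_z'][...,None]; c=np.concatenate([p*z,z],-1)
    T=np.linalg.inv(s['camera_from_world']); return c@T[:3,:3].T+T[:3,3]
E
python3 - <<'E'
from h import *
o=robot.get_obs(); print({k:np.round(v,4).tolist() for k,v in o.items()})
a=[snap(n) for n in('side','top','wrist')]
for n,s in zip(('side','top','wrist'),a):
    T=np.linalg.inv(s['camera_from_world']);print(n,T[:3,3].round(3),T[:3,2].round(3))
im=np.hstack([s['color'][...,::-1] for s in a[:2]])
cv2.imwrite('pics/a.png',cv2.resize(a[0]['color'][...,::-1],(800,600))); cv2.imwrite('pics/b.png',cv2.resize(a[1]['color'][...,::-1],(800,600)))
E
```

```text
{'time': 0.0, 'q': [-1.3445, 0.418, -0.0103, 1.6142, 0.0047, 1.1107, -0.053], 'qd': [0.0, 0.0001, -0.0006, -0.0005, -0.0013, 0.0003, -0.0005], 'tau': [-0.0007, -85.1267, 0.6383, -42.6001, -0.0488, 0.0187, 0.0001], 'tool_pos': [0.1653, 0.6024, 0.2218], 'tool_rot': [-3.1403, 0.0001, 2.8738], 'wrist_force': [-0.29, -1.281, -0.6179], 'moment': [-0.1021, 0.0111, 0.0112], 'finger_force': 0.0, 'grip_width': 0.0938}
side [ 0.582 -1.101  0.78 ] [-0.047  0.868 -0.495]
top [ 0.098 -0.111  1.529] [ 0.314  0.115 -0.942]
wrist [0.097 0.622 0.385] [ 0.242 -0.068 -0.968]
```

View pics/a.png

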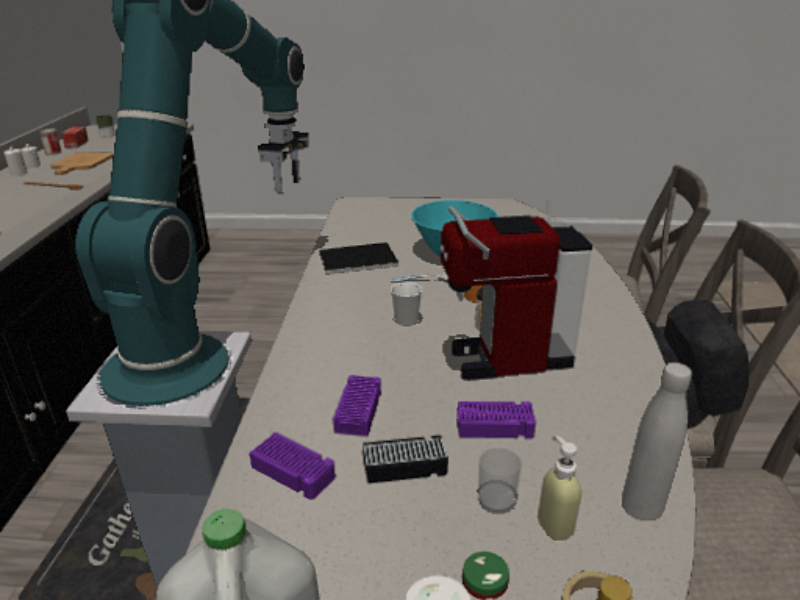

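View pics/b.png

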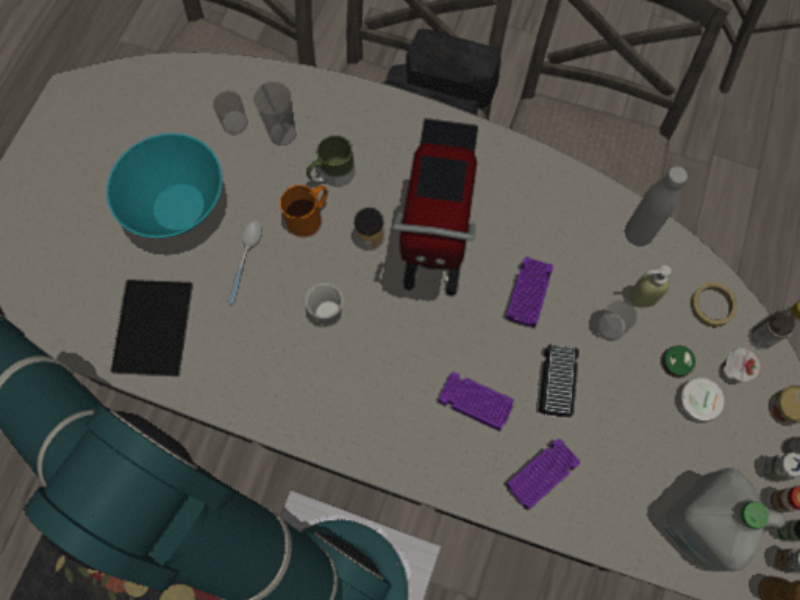

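The drip tray is the black tub with a steel grid at top px (560,380) and side px (405,458). The three similar ones are purple, so they are not meant. The white cup is at top px (324,303) and side px (406,303), left of the machine. The green cup and the glasses don't fit its description.

```bash
python3 - <<'E'
from h import *
S={n:load(n) for n in('side','top')}
for n,s in S.items():
    P=cloud(s); c=s['color'].astype(int); hsv=cv2.cvtColor(s['color'],cv2.COLOR_RGB2HSV)
    ok=s['range_z']>0
    def box(x0,y0,x1,y1):
        m=np.zeros(ok.shape,bool); m[int(y0*.64):int(y1*.64),int(x0*.64):int(x1*.64)]=1; return m&ok
    def rect(m,lab):
        q=P[m]; r=cv2.minAreaRect((q[:,:2]*1000).astype(np.float32)); print(n,lab,len(q),'rect',np.round(r[0],1),np.round(r[1],1),round(r[2],1),'z',np.percentile(q[:,2],[2,50,98]).round(4))
    t=box(*((355,430,455,490) if n=='side' else (535,338,590,422)))
    rect(t&(P[...,2]>.028)&(P[...,2]<.045),'tray top')
    k=box(*((385,275,430,330) if n=='side' else (298,275,352,332)))
    m=k&(P[...,2]>.078)&(P[...,2]<.095); rect(m,'cup rim')
    q=P[k&(P[...,2]>.02)&(P[...,2]<.1)]; print(' cup mean',q.mean(0).round(4), q.min(0).round(4),q.max(0).round(4))
    print(' table z',np.median(P[ok&(abs(P[...,2])<.02)][:,2]).round(4))
    red=ok&(c[...,0]>50)&(c[...,0]>2.2*c[...,1])&(c[...,0]>2.2*c[...,2])&(P[...,2]>.05)
    red&=box(*((430,200,600,390) if n=='side' else (380,110,490,300)))
    rect(red,'machine red')
    hd=red&(P[...,2]>.22); rect(hd,'head')
    f=box(*((440,330,600,385) if n=='side' else (395,255,470,300)))&(P[...,2]>.02)&(P[...,2]<.036); rect(f,'feet')
s=S['top'];v=s['color'][:,:,::-1]
a=cv2.resize(v[205:285,330:390],(450,600),interpolation=3);
P=cloud(s)
b=cv2.resize(v[150:195,240:310],(350,225));
cc=cv2.resize(v[175:215,185:230],(350,311)); r=np.zeros((600,350,3),np.uint8); r[:225]=b; r[240:551]=cc
cv2.imwrite('pics/c.png',np.hstack([a,r]))
E
```

```text
side tray top 888 rect [ 537.7 -282.9] [142.8  70.4] 10.8 z [0.0283 0.0329 0.0365]
side cup rim 74 rect [516.6 220. ] [71.3 74.1] 19.1 z [0.0782 0.0826 0.0866]
 cup mean [0.518  0.2138 0.0603] [0.4819 0.1814 0.0201] [0.5529 0.2636 0.0869]
 table z -0.0013
side machine red 1372 rect [710.8  34.4] [213.7 102.9] 9.0 z [0.0852 0.304  0.32  ]
side head 1071 rect [710.6  34.3] [213.2 102.9] 9.0 z [0.2706 0.3099 0.3201]
side feet 487 rect [757.7  55.2] [251.5 125.9] 10.8 z [0.0205 0.0272 0.0351]
top tray top 892 rect [ 538.7 -281.3] [144.9  68.1] 11.1 z [0.0291 0.0368 0.0439]
top cup rim 105 rect [519.2 220.5] [70.  74.3] 17.4 z [0.0789 0.0865 0.0921]
 cup mean [0.5253 0.2259 0.0621] [0.483  0.1837 0.0201] [0.5552 0.2577 0.0946]
 table z 0.002
top machine red 1474 rect [708.   47.4] [214.  111.7] 10.9 z [0.3089 0.3193 0.3259]
top head 1474 rect [708.   47.4] [214.  111.7] 10.9 z [0.3089 0.3193 0.3259]
top feet 205 rect [660.8  36.9] [ 55.9 116.7] 11.6 z [0.0207 0.0302 0.0358]
```

View pics/c.png

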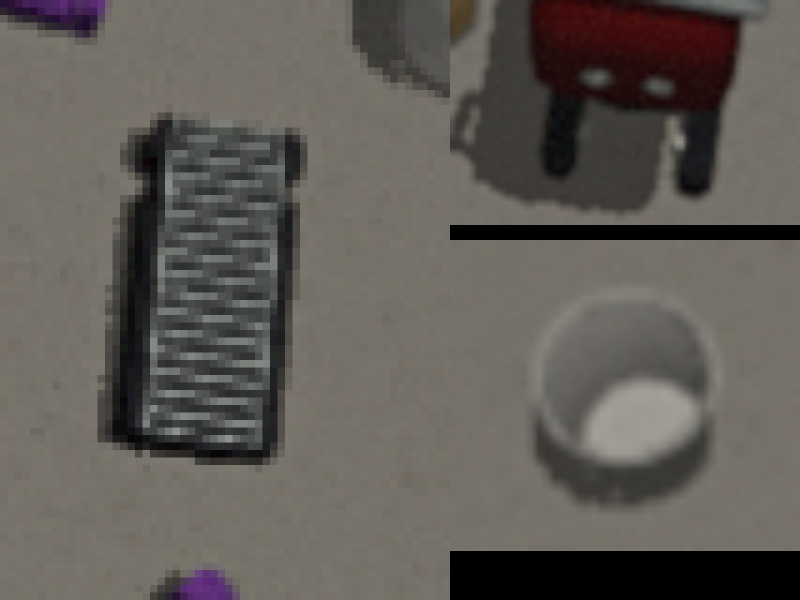

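The crop shows the black tub with the slotted steel grid and its notches at the far end, so +x points away from the robot. The feet and roller are visible under the machine, and the white cup stands upright. Yaw of both tray and machine is about 11°. Next I compute the hover move.

```bash
cat >> h.py <<'E'
def target(yaw,lean): # tool x back, z down, leaning back by lean
    return R.from_euler('z',yaw+np.pi)*R.from_euler('x',np.pi)*R.from_euler('y',-lean)
def move(pos,yaw,lean,cur=None):
    o=robot.get_obs(); p,r=(o['tool_pos'],R.from_euler('xyz',o['tool_rot'])) if cur is None else cur
    Rt=target(yaw,lean); d=r.inv().apply(np.array(pos)-p)/.8; w=(r.inv()*Rt).as_rotvec()/(np.pi/2)
    print('shift',d.round(4),'turn',w.round(4)); return np.array(pos),Rt
E
python3 - <<'E'
from h import *
y=np.radians(10.9)
print(target(y,np.radians(25)).as_matrix().round(2))
move([.509,-.288,.20],y,np.radians(25))
E
```

```text
[[-0.89 -0.19  0.41]
 [-0.17  0.98  0.08]
 [-0.42  0.   -0.91]]
shift [-0.7088 -0.9597  0.0284] turn [-0.0642 -0.273  -0.2868]
```

{"fn": "jog_arm", "kwargs": {
  "plan": [
    [94,-0.709,-0.96,0.028,-0.064,-0.273,-0.287],
    [94,-0.709,-0.96,0.028,-0.064,-0.273,-0.287],
    [94,-0.709,-0.96,0.028,-0.064,-0.273,-0.287],
    [94,-0.709,-0.96,0.028,-0.064,-0.273,-0.287],
    [94,-0.709,-0.96,0.028,-0.064,-0.273,-0.287],
    [94,-0.709,-0.96,0.028,-0.064,-0.273,-0.287],
    [94,-0.709,-0.96,0.028,-0.064,-0.273,-0.287],
    [94,-0.709,-0.96,0.028,-0.064,-0.273,-0.287]
  ],
  "newtons": 30
}}

```text
time: 1.15
tool_pos: [0.3456, 0.1346, 0.2107]
tool_rot: [3.14, 0.437, -2.951]
wrist_force: [1.8, -0.3, 0.1]
grip_width: 0.094
finger_force: 0.0
```

```bash
python3 - <<'E'
from h import *
y=np.radians(10.9)
move([.509,-.288,.20],y,np.radians(25))
E
```

```text
shift [-0.0855 -0.5575  0.0539] turn [0.0009 0.0005 0.0001]
```

{"fn": "jog_arm", "kwargs": {
  "plan": [
    [94,-0.085,-0.557,0.054,0,0,0],
    [94,-0.085,-0.557,0.054,0,0,0],
    [94,-0.085,-0.557,0.054,0,0,0],
    [94,-0.085,-0.557,0.054,0,0,0],
    [94,-0.085,-0.557,0.054,0,0,0],
    [94,-0.085,-0.557,0.054,0,0,0],
    [94,-0.085,-0.557,0.054,0,0,0],
    [94,-0.085,-0.557,0.054,0,0,0]
  ]
}}

```text
time: 2.15
tool_pos: [0.4515, -0.1592, 0.2006]
tool_rot: [3.13, 0.408, -2.955]
wrist_force: [-0.3, 0.7, 2.1]
grip_width: 0.0943
finger_force: 0.0
```

```bash
python3 - <<'E'
from h import *
s=snap('wrist'); P=cloud(s); ok=s['range_z']>0
c=s['color']; hsv=cv2.cvtColor(c,cv2.COLOR_RGB2HSV)
m=ok&(P[...,2]>.028)&(P[...,2]<.042)&(np.hypot(P[...,0]-.538,P[...,1]+.282)<.1)
q=P[m]; r=cv2.minAreaRect((q[:,:2]*1000).astype(np.float32)); print(len(q),r,np.percentile(q[:,2],[5,50,95]), 'table',np.median(P[ok&(abs(P[...,2])<.012)][:,2]))
y=np.radians(10.9)
move([.509,-.288,.024],y,np.radians(25))
cv2.imwrite('pics/d.png',c[...,::-1])
E
```

```text
5427 ((538.8690795898438, -280.9474182128906), (142.894287109375, 67.3184814453125), 11.511163711547852) [0.03124813 0.03639012 0.03786981] table 0.0009740801997205062
shift [ 0.0501 -0.1685  0.2182] turn [ 0.0041 -0.017  -0.0038]
```

View pics/d.png

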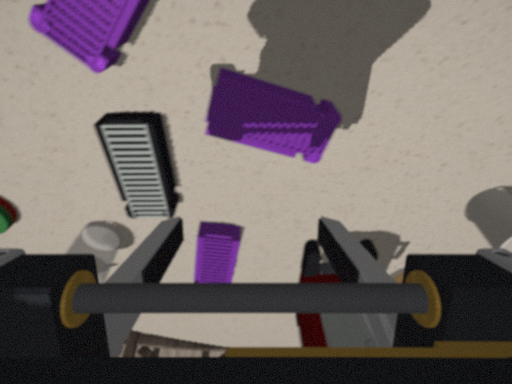

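The wrist view shows the black tray at px (140,165): origin (0.539,-0.281), yaw about 11.3°, top at 36 mm. This agrees with the other views.

```bash
python3 - <<'E'
from h import *
y=np.radians(11.2)
c=move([.510,-.287,.12],y,np.radians(25))
move([.510,-.287,.024],y,np.radians(25))
E
```

```text
shift [ 0.0009 -0.1665  0.1087] turn [ 0.0027 -0.017  -0.0069]
shift [ 0.0487 -0.1675  0.2188] turn [ 0.0027 -0.017  -0.0069]
```

{"fn": "jog_arm", "kwargs": {
  "plan": [
    [94,0.001,-0.1665,0.109,0.003,-0.017,-0.007],
    [94,0.001,-0.1665,0.109,0.003,-0.017,-0.007],
    [94,0.001,-0.1665,0.109,0.003,-0.017,-0.007],
    [94,0.001,-0.1665,0.109,0.003,-0.017,-0.007],
    [94,0.001,-0.1665,0.109,0.003,-0.017,-0.007]
  ]
}}

```text
time: 2.82
tool_pos: [0.4758, -0.2145, 0.1727]
tool_rot: [-3.101, 0.398, -2.923]
wrist_force: [0.3, 1.0, 0.0]
grip_width: 0.0939
finger_force: 0.0
```

```bash
python3 - <<'E'
from h import *
y=np.radians(11.2)
move([.510,-.287,.024],y,np.radians(25))
E
```

```text
shift [ 0.0517 -0.0904  0.1838] turn [-0.02   -0.0243  0.014 ]
```

```bash
python3 - <<'E'
from h import *
o=robot.get_obs(); print(o['q'].round(3) if hasattr(o['q'],'round') else o['q'],np.round(o['qd'],2))
y=np.radians(11.2)
move([.510,-.287,.10],y,np.radians(25))
E
```

```text
[ 0.167  0.156  0.363  2.179 -0.564  0.558  2.742] [ 1.32  0.29 -1.21 -0.17 -0.05 -0.1   0.21]
shift [ 0.0149 -0.0939  0.0963] turn [-0.02   -0.0243  0.014 ]
```

Joint 7 is close to its limit at 2.74. I'll use the equivalent half-turned grasp by turning +180° about the tool's z.

{"fn": "jog_arm", "kwargs": {
  "plan": [
    [94,0,0,0,0,0,1],
    [94,0,0,0,0,0,1],
    [94,0,0,0,0,0,1],
    [94,0,0,0,0,0,1],
    [94,0,0,0,0,0,1],
    [94,0,0,0,0,0,1],
    [94,0,0,0,0,0,1],
    [94,0,0,0,0,0,1]
  ]
}}

```text
time: 3.82
tool_pos: [0.4755, -0.2142, 0.1729]
tool_rot: [2.747, 0.063, 1.833]
wrist_force: [-0.1, -0.4, -0.4]
grip_width: 0.094
finger_force: 0.0
```

```bash
sed -i 's/^def move(pos,yaw,lean,cur=None):/def move(pos,yaw,lean,cur=None,flip=True):/; s/Rt=target(yaw,lean);/Rt=target(yaw,lean)*R.from_euler("z",np.pi if flip else 0);/' h.py; python3 - <<'E'
from h import *
o=robot.get_obs(); print(np.round(o['q'],3),np.round(o['qd'],2),o['tool_pos'])
y=np.radians(11.2)
move([.510,-.287,.12],y,np.radians(25))
E
```

```text
[-0.033  0.168  0.584  2.185 -0.63   0.578  1.298] [-0.2   0.02  0.22  0.01 -0.07  0.02 -1.42] [ 0.47551234 -0.21421011  0.17293952]
shift [-0.0947 -0.0111  0.0736] turn [-0.0046  0.0353  1.0548]
```

{"fn": "jog_arm", "kwargs": {
  "plan": [
    [94,-0.09,-0.01,0.05,0,0.03,1],
    [94,-0.09,-0.01,0.05,0,0.03,1],
    [94,-0.09,-0.01,0.05,0,0.03,1],
    [94,-0.09,-0.01,0.05,0,0.03,1],
    [94,-0.09,-0.01,0.05,0,0.03,1],
    [94,-0.09,-0.01,0.05,0,0.03,1],
    [94,-0.09,-0.01,0.05,0,0.03,1],
    [94,-0.09,-0.01,0.05,0,0.03,1]
  ]
}}

```text
time: 4.82
tool_pos: [0.503, -0.2838, 0.1377]
tool_rot: [3.072, -0.418, 0.368]
wrist_force: [0.7, 0.8, 0.2]
grip_width: 0.0941
finger_force: 0.0
```

```bash
python3 - <<'E'
from h import *
o=robot.get_obs(); print(np.round(o['q'],3),np.round(o['qd'],2),o['tool_pos'])
y=np.radians(11.2)
move([.510,-.287,.09],y,np.radians(25))
E
```

```text
[-0.039  0.43   0.809  2.071 -1.029  0.754  0.241] [-0.16  0.08  0.24  0.02 -0.21  0.11 -1.3 ] [ 0.50296258 -0.28380614  0.13767273]
shift [-0.018   0.0029  0.0576] turn [-0.001   0.0083  0.1002]
```

{"fn": "jog_arm", "kwargs": {
  "plan": [
    [94,-0.018,0.003,0.058,0,0.008,0.06],
    [94,-0.018,0.003,0.058,0,0.008,0.06],
    [94,-0.018,0.003,0.058,0,0.008,0.06],
    [94,-0.018,0.003,0.058,0,0.008,0.06]
  ]
}}

```text
time: 5.32
tool_pos: [0.5113, -0.2877, 0.0915]
tool_rot: [3.11, -0.438, 0.272]
wrist_force: [0.8, -0.3, 0.3]
grip_width: 0.094
finger_force: 0.0
```

```bash
python3 - <<'E'
from h import *
o=robot.get_obs(); print(np.round(o['q'],3),np.round(o['qd'],2),o['tool_pos'])
y=np.radians(11.2)
move([.510,-.287,.024],y,np.radians(25))
E
```

```text
[ 0.04   0.52   0.726  2.082 -1.192  0.718  0.309] [ 0.    0.   -0.01  0.    0.   -0.    0.  ] [ 0.51126001 -0.28769281  0.09146776]
shift [-0.0369 -0.0037  0.0758] turn [-0.0003 -0.0017  0.0439]
```

{"fn": "jog_arm", "kwargs": {
  "plan": [
    [94,-0.018,-0.002,0.038,0,-0.001,0.044],
    [94,-0.037,-0.004,0.076,0,-0.001,0.044],
    [94,-0.037,-0.004,0.076,0,-0.001,0.044],
    [94,-0.037,-0.004,0.076,0,-0.001,0.044]
  ]
}}

```text
time: 5.82
tool_pos: [0.5089, -0.2871, 0.0228]
tool_rot: [-3.14, -0.436, 0.194]
wrist_force: [0.4, -0.2, 0.1]
grip_width: 0.0941
finger_force: 0.0
```

```bash
python3 - <<'E'
from h import *
o=robot.get_obs(); print(np.round(o['q'],3),np.round(o['qd'],2),o['tool_pos'])
y=np.radians(11.2)
move([.510,-.287,.024],y,np.radians(25))
E
```

```text
[ 0.428  0.556  0.243  2.092 -1.191  0.475  0.318] [-0.05 -0.01  0.05 -0.    0.    0.02 -0.  ] [ 0.50890786 -0.28711818  0.02282249]
shift [ 0.0019  0.0001 -0.0008] turn [-0.0005  0.0004 -0.0008]
```

{"fn": "jog_arm", "kwargs": {
  "plan": [
    [60,0,0,0,0,0,0],
    [60,0,0,0,0,0,0],
    [60,0,0,0,0,0,0],
    [60,0,0,0,0,0,0],
    [60,0,0,0,0,0,0],
    [60,0,0,0,0,0,0]
  ],
  "newtons": 40
}}

```text
time: 6.58
tool_pos: [0.5091, -0.2862, 0.0223]
tool_rot: [-3.14, -0.435, 0.196]
wrist_force: [-0.9, 1.8, 6.0]
grip_width: 0.0657
finger_force: 40.0
```

```bash
python3 - <<'E'
from h import *
o=robot.get_obs(); print(np.round(o['q'],3))
y=np.radians(11.2)
p=np.array(o['tool_pos']); move(p+[0,0,.06],y,np.radians(25))
E
```

```text
[ 0.427  0.557  0.243  2.092 -1.191  0.475  0.318]
shift [ 0.0316 -0.0001 -0.068 ] turn [-0.0013  0.0009  0.0004]
```

{"fn": "jog_arm", "kwargs": {
  "plan": [
    [60,0.0158,0,-0.034,0,0,0],
    [60,0.0316,0,-0.068,0,0,0],
    [60,0.0316,0,-0.068,0,0,0]
  ]
}}

```text
time: 6.95
tool_pos: [0.5096, -0.2868, 0.0836]
tool_rot: [3.141, -0.436, 0.197]
wrist_force: [-0.3, -0.2, -2.5]
grip_width: 0.0656
finger_force: 40.0
```

```bash
python3 - <<'E'
from h import *
o=robot.get_obs(); print(np.round(o['q'],3))
move([.500,.0075,.085],np.radians(10.9),np.radians(25))
E
```

```text
[ 0.334  0.448  0.354  2.079 -1.011  0.56   0.117]
shift [ 0.0554 -0.3631  0.0237] turn [-0.0015  0.0001  0.0039]
```

{"fn": "jog_arm", "kwargs": {
  "plan": [
    [60,0.0554,-0.363,0.024,0,0,0.004],
    [60,0.0554,-0.363,0.024,0,0,0.004],
    [60,0.0554,-0.363,0.024,0,0,0.004],
    [60,0.0554,-0.363,0.024,0,0,0.004],
    [60,0.0554,-0.363,0.024,0,0,0.004],
    [60,0.0554,-0.363,0.024,0,0,0.004],
    [60,0.0554,-0.363,0.024,0,0,0.004],
    [60,0.0554,-0.363,0.024,0,0,0.004]
  ]
}}

```text
time: 7.95
tool_pos: [0.4992, 0.007, 0.0831]
tool_rot: [-3.137, -0.433, 0.188]
wrist_force: [0.2, -0.7, -1.5]
grip_width: 0.0658
finger_force: 40.0
```

```bash
python3 - <<'E'
from h import *
o=robot.get_obs(); print(np.round(o['q'],3),np.round(o['qd'],2)); move([.500,.0075,.085],np.radians(10.9),np.radians(25))
s=snap('wrist'); t=snap('top'); d=snap('side')
a=cv2.resize(s['color'][...,::-1],(400,300)); 
b=cv2.resize(t['color'][130:250,200:360][...,::-1],(400,300))
c=cv2.resize(d['color'][170:290,180:400][...,::-1],(800,300))
cv2.imwrite('pics/e.png',np.vstack([np.hstack([a,b]),c]))
E
```

```text
[-0.359  0.271  0.364  2.357 -1.039  0.194 -0.416] [ 0.01 -0.    0.   -0.    0.    0.   -0.  ]
shift [ 0.002  -0.0004 -0.0017] turn [-0.0021  0.002  -0.0012]
```

View pics/e.png

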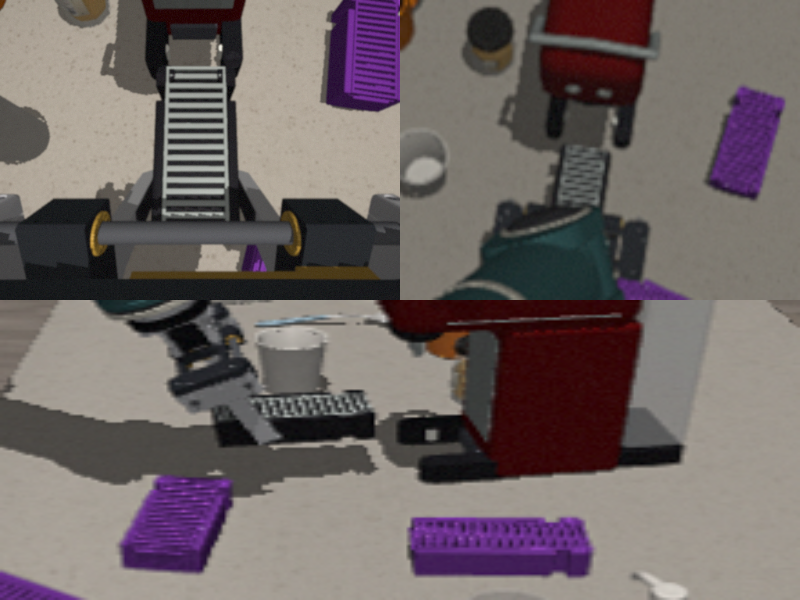

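The wrist view (top left) shows the tray held with its grid up, centred on the channel between the feet. The side and top views show it level and aligned. Now I measure the tray and the feet in the same wrist view.

```bash
python3 - <<'E'
from h import *
yw=np.radians(10.9); ex=np.array([np.cos(yw),np.sin(yw),0]); ey=np.array([-np.sin(yw),np.cos(yw),0]); S=np.array([.636,.0335,0])
for n in('wrist','side','top'):
    s=load(n); P=cloud(s); ok=s['range_z']>0; X=(P-S)@ex; Y=(P-S)@ey; Z=P[...,2]
    m=ok&(Z>.07)&(Z<.115)&(X>-.16)&(X<-.02)&(abs(Y)<.05)
    if n=='wrist': m&=(X>-.13)
    q=(P[m]*1000).astype(np.float32); r=cv2.minAreaRect(q[:,:2]); print(n,'tray',len(q),np.round(r[0],1),np.round(r[1],1),round(r[2],2),'Xmax',X[m].max().round(4),'Y',np.percentile(Y[m],[1,99]).round(4), 'z',np.percentile(Z[m],[50,95,99]).round(4))
    f=ok&(Z>.022)&(Z<.037)&(abs(Y)<.075)&(X>-.03)&(X<.06)
    for sg in(1,-1):
        g=f&(Y*sg>.02); 
        if g.sum()<10: continue
        print('  foot',sg,g.sum(),'Xmin',np.percentile(X[g],[0,2]).round(4),'z',np.median(Z[g]).round(4))
        for a in np.arange(0,.06,.01):
            h=g&(X>=a)&(X<a+.01)
            if h.sum()>8: print('    x',a.round(3),h.sum(),'Y',np.percentile(Y[h],[3,97]).round(4))
E
```

```text
Traceback (most recent call last):
cv2.error: OpenCV(4.12.0) /io/opencv/modules/imgproc/src/convhull.cpp:143: error: (-215:Assertion failed) total >= 0 && (depth == CV_32F || depth == CV_32S) in function 'convexHull'
```

```bash
cat > m.py <<'E'
from h import *
yw=np.radians(10.9); ex=np.array([np.cos(yw),np.sin(yw),0]); ey=np.array([-np.sin(yw),np.cos(yw),0]); S=np.array([.636,.0335,0])
for n in('wrist','side','top'):
    s=load(n); P=cloud(s); ok=s['range_z']>0; X=(P-S)@ex; Y=(P-S)@ey; Z=P[...,2]
    m=ok&(Z>.085)&(Z<.115)&(X>-.16)&(X<-.02)&(abs(Y)<.06)
    if n=='wrist': m&=(X>-.12)
    q=np.ascontiguousarray((P[m][:,:2]*1000).astype(np.float32)); 
    if len(q): r=cv2.minAreaRect(q); print(n,'tray',len(q),np.round(r[0],1),np.round(r[1],1),round(r[2],2),'Xmax',X[m].max().round(4),'Y',np.percentile(Y[m],[1,99]).round(4), 'z',np.percentile(Z[m],[50,95,99]).round(4))
    f=ok&(Z>.022)&(Z<.037)&(abs(Y)<.075)&(X>-.03)&(X<.06)
    for sg in(1,-1):
        g=f&(Y*sg>.02); 
        if g.sum()<10: continue
        print('  foot',sg,g.sum(),'Xmin',np.percentile(X[g],[0,2]).round(4),'z',np.median(Z[g]).round(4))
        for a in np.arange(0,.06,.01):
            h=g&(X>=a)&(X<a+.01)
            if h.sum()>8: print('    x',a.round(3),h.sum(),'Y',np.percentile(Y[h],[3,97]).round(4))
E
python3 m.py
```

```text
wrist tray 12747 [559.4  17.9] [83.7 66.6] 11.19 Xmax -0.0362 Y [-0.033   0.0312] z [0.0973 0.0986 0.0991]
  foot 1 1632 Xmin [0.     0.0014] z 0.0308
    x 0.0 241 Y [0.0385 0.0579]
    x 0.01 261 Y [0.0367 0.0598]
    x 0.02 280 Y [0.0351 0.0596]
    x 0.03 272 Y [0.0344 0.0594]
    x 0.04 251 Y [0.0365 0.0601]
    x 0.05 327 Y [0.0212 0.0591]
  foot -1 1556 Xmin [0.001  0.0025] z 0.031
    x 0.0 192 Y [-0.055  -0.0349]
    x 0.01 271 Y [-0.0564 -0.0334]
    x 0.02 273 Y [-0.056  -0.0314]
    x 0.03 276 Y [-0.0567 -0.0311]
    x 0.04 245 Y [-0.0563 -0.0333]
    x 0.05 299 Y [-0.0558 -0.0216]
side tray 453 [539.4   4.5] [118.7  82.1] 10.5 Xmax -0.0407 Y [-0.0503  0.03  ] z [0.0943 0.1025 0.1123]
  foot 1 96 Xmin [-0.002  -0.0001] z 0.0277
    x 0.0 15 Y [0.0329 0.0559]
    x 0.01 14 Y [0.0314 0.0577]
    x 0.02 16 Y [0.0316 0.0553]
    x 0.03 15 Y [0.031  0.0563]
    x 0.04 15 Y [0.033  0.0565]
    x 0.05 18 Y [0.0219 0.0589]
  foot -1 108 Xmin [-0.0013  0.0008] z 0.0274
    x 0.0 15 Y [-0.0577 -0.0364]
    x 0.01 19 Y [-0.0611 -0.0365]
    x 0.02 14 Y [-0.0588 -0.0357]
    x 0.03 20 Y [-0.0597 -0.034 ]
    x 0.04 18 Y [-0.0594 -0.0346]
    x 0.05 20 Y [-0.0588 -0.0229]
top tray 481 [556.3  14.4] [85.  65.4] 10.87 Xmax -0.0393 Y [-0.0359  0.0285] z [0.0967 0.103  0.1049]
  foot 1 97 Xmin [-0.0023 -0.0003] z 0.0306
    x 0.0 18 Y [0.035  0.0536]
    x 0.01 16 Y [0.0346 0.0553]
    x 0.02 24 Y [0.0319 0.0561]
    x 0.03 18 Y [0.0342 0.055 ]
    x 0.04 18 Y [0.0342 0.0569]
  foot -1 107 Xmin [-0.0018 -0.0001] z 0.0313
    x 0.0 21 Y [-0.0572 -0.0367]
    x 0.01 22 Y [-0.0595 -0.0377]
    x 0.02 21 Y [-0.0577 -0.0347]
    x 0.03 20 Y [-0.0581 -0.0353]
    x 0.04 18 Y [-0.0587 -0.037 ]
```

```bash
cat >> h.py <<'E'
yw=np.radians(10.9); ex=np.array([np.cos(yw),np.sin(yw),0]); ey=np.array([-np.sin(yw),np.cos(yw),0]); ez=np.array([0,0,1.])
def rel(dx,dy,dz): # mm in machine axes
    r=R.from_euler('xyz',robot.get_obs()['tool_rot']); print((dx,dy,dz),(r.inv().apply(ex*dx+ey*dy+ez*dz)/800).round(4))
E
python3 - <<'E'
from h import *
rel(0,2.6,-30);rel(0,2.6,-54);rel(0,2.6,-60);rel(1,0,0)
E
```

```text
(0, 2.6, -30) [-0.0158 -0.0031  0.034 ]
(0, 2.6, -54) [-0.0284 -0.003   0.0613]
(0, 2.6, -60) [-0.0315 -0.0029  0.0681]
(1, 0, 0) [ 0.0011 -0.      0.0005]
```

{"fn": "jog_arm", "kwargs": {
  "plan": [
    [60,-0.0158,-0.003,0.034,0,0,0],
    [60,-0.0284,-0.003,0.0613,0,0,0],
    [60,-0.03,-0.003,0.065,0,0,0],
    [60,-0.0315,-0.003,0.068,0,0,0],
    [60,-0.0315,-0.003,0.068,0,0,0]
  ]
}}

```text
time: 8.72
tool_pos: [0.5081, 0.0074, 0.0482]
tool_rot: [-3.127, -0.396, 0.189]
wrist_force: [0.4, 0.4, -2.8]
grip_width: 0.0657
finger_force: 40.0
```

```bash
python3 - <<'E'
from h import *
o=robot.get_obs(); print(np.round(o['q'],3),np.round(o['tool_pos'],4)); rel(20,0,0);rel(0,0,-1)
E
```

```text
[-0.278  0.37   0.284  2.322 -1.192  0.189 -0.261] [0.5081 0.0074 0.0482]
(20, 0, 0) [0.0231 0.0001 0.0096]
(0, 0, -1) [-0.0005  0.      0.0012]
```

```bash
python3 - <<'E'
from h import *
p=np.array([.4992,.007,0])+.0026*ey+.029*ex
move(p+.05*ez,.190,.435)
E
```

```text
shift [ 0.0242 -0.0048  0.0077] turn [-0.0087  0.025  -0.0009]
```

{"fn": "jog_arm", "kwargs": {
  "plan": [
    [60,0.024,-0.005,0.008,-0.009,0.025,-0.001],
    [60,0.024,-0.005,0.008,-0.009,0.025,-0.001],
    [60,0.024,-0.005,0.008,-0.009,0.025,-0.001],
    [60,0.024,-0.005,0.008,-0.009,0.025,-0.001]
  ]
}}

```text
time: 9.22
tool_pos: [0.5295, 0.0143, 0.0571]
tool_rot: [-3.139, -0.421, 0.19]
wrist_force: [0.2, 0.3, -2.9]
grip_width: 0.0658
finger_force: 40.0
```

```bash
python3 - <<'E'
from h import *
o=robot.get_obs(); print(np.round(o['q'],3))
p=np.array([.4992,.007,0])+.0026*ey+.029*ex
move(p+.026*ez,.190,.435); move(p+.022*ez,.190,.435)
E
```

```text
[-0.334  0.377  0.325  2.291 -1.192  0.189 -0.287]
shift [-0.0183 -0.0014  0.0345] turn [-0.0018  0.0092  0.0002]
shift [-0.0204 -0.0013  0.039 ] turn [-0.0018  0.0092  0.0002]
```

The wrist is at its q5/q6 limits. I'll fit a kinematic model from the logged poses and find which lean and flip work well.

```bash
cat > kin.py <<'E'
from h import *
from scipy.optimize import least_squares
o=robot.get_obs()
D=[([-1.3445,.418,-.0103,1.6142,.0047,1.1107,-.053],[.1653,.6024,.2218],[-3.1403,.0001,2.8738]),
([.167,.156,.363,2.179,-.564,.558,2.742],[.4758,-.2145,.1727],[-3.101,.398,-2.923]),
([.04,.52,.726,2.082,-1.192,.718,.309],[.5113,-.2877,.0915],[3.11,-.438,.272]),
([.428,.556,.243,2.092,-1.191,.475,.318],[.5089,-.2871,.0228],[-3.14,-.436,.194]),
([.334,.448,.354,2.079,-1.011,.56,.117],[.5096,-.2868,.0836],[3.141,-.436,.197]),
([-.359,.271,.364,2.357,-1.039,.194,-.416],[.4992,.007,.0831],[-3.137,-.433,.188]),
([-.278,.37,.284,2.322,-1.192,.189,-.261],[.5081,.0074,.0482],[-3.127,-.396,.189])]
lo=np.array([-2.81,-.39,-1.27,.06,-1.19,.19,-2.82]); hi=np.array([2.81,2.02,1.25,2.57,4.33,2,2.82])
def fk(q,p):
    d=p[:4]; a=p[4:7]; e=p[7:8]; s=SG
    r=R.from_euler('z',s[0]*q[0]); x=np.array([0,0,d[0]])
    r=r*R.from_euler('y',q[1]); r=r*R.from_euler('z',s[1]*q[2]); x=x+r.apply([a[0],0,d[1]])
    r=r*R.from_euler('y',q[3]); r=r*R.from_euler('z',s[2]*q[4]); x=x+r.apply([a[1],0,d[2]])
    r=r*R.from_euler('y',q[5]); r=r*R.from_euler('z',s[3]*q[6]+e[0]); x=x+r.apply([0,0,d[3]]); return x,r
def res(p): 
    out=[]
    for q,x,e in D:
        X,r=fk(q,p); out+=[*((X-x)*1),*(.3*(R.from_euler('xyz',e).inv()*r).as_rotvec())]
    return np.array(out)
best=None
import itertools
SG=(-1,-1,-1,-1)
for sg in itertools.product((-1,1),repeat=3):
    SG=(-1,)+sg
    for e0 in (0,1.57,3.14,-1.57):
        f=least_squares(res,[.33,.4,.4,.3,0,0,0,e0])
        if best is None or f.cost<best[0]: best=(f.cost,SG,f.x)
cost,SG,PR=best
E
python3 - <<'E'
from kin import *
print(cost,SG,PR.round(3),np.abs(res(PR)).max())
E
```

```text
0.0006391463085469183 (-1, -1, -1, -1) [ 0.23   0.502  0.43   0.292  0.023 -0.033 -0.045  1.571] 0.029948260413249495
```

```bash
cat >> kin.py <<'E'
rng=np.random.default_rng(0)
Sp=np.array([.637,.0337,0])
def ik(pos,yaw,lean,flip,n=14):
    Rt=target(yaw,lean)*R.from_euler('z',np.pi if flip else 0); b=None
    for _ in range(n):
        q0=rng.uniform(lo,hi); q0[0]=rng.uniform(-1,1)
        mid=(lo+hi)/2; h=(hi-lo)/2
        def f(q):
            X,r=fk(q,PR); m=np.abs(q-mid)/h
            return [*(30*(X-pos)),*(10*(Rt.inv()*r).as_rotvec()),*(.05*m**6)]
        s=least_squares(f,q0,bounds=(lo,hi)); e=np.abs(s.fun[:6]).max()
        if e<.06:
            mg=np.minimum(s.x-lo,hi-s.x).min()
            if b is None or mg>b[0]: b=(mg,s.x)
    return b
E
cat > t.py <<'E'
from kin import *
for nm,pos,leans,yaws in [('tray far',Sp-.11*ex+.022*ez,(0,10,18),(0,)),('tray in',Sp-.064*ex+.022*ez,(0,10,18),(0,)),('cup place',Sp+.09*ez,(35,40,45),(0,-30,30)),('cup pick',np.array([.518,.22,.055]),(35,40,45),(0,-30,30))]:
  for L in leans:
    for yo in yaws:
      for fl in (0,1):
        b=ik(pos,yw+np.radians(yo),np.radians(L),fl)
        print(nm,L,yo,fl,None if b is None else (b[0].round(2),b[1].round(2).tolist()))
E
timeout 500 python3 t.py
```

```text
tray far 0 0 0 (np.float64(0.47), [0.47, 0.6, -0.61, 2.04, 0.55, 0.66, 1.26])
tray far 0 0 1 (np.float64(0.4), [0.13, 0.52, -0.18, 2.05, 0.16, 0.59, -1.55])
tray far 10 0 0 (np.float64(0.33), [0.67, 0.63, -0.8, 2.15, 0.91, 0.52, 0.97])
tray far 10 0 1 (np.float64(0.27), [0.58, 0.57, -0.68, 2.16, 0.77, 0.46, -2.06])
tray far 18 0 0 (np.float64(0.26), [0.8, 0.67, -0.92, 2.22, 1.31, 0.45, 0.64])
tray far 18 0 1 (np.float64(0.2), [0.74, 0.62, -0.83, 2.23, 1.23, 0.39, -2.45])
tray in 0 0 0 (np.float64(0.53), [0.41, 0.65, -0.56, 1.92, 0.52, 0.72, 1.3])
tray in 0 0 1 (np.float64(0.45), [0.07, 0.58, -0.14, 1.93, 0.12, 0.64, -1.52])
tray in 10 0 0 (np.float64(0.36), [0.59, 0.66, -0.75, 2.04, 0.83, 0.55, 1.04])
tray in 10 0 1 (np.float64(0.29), [0.46, 0.6, -0.58, 2.05, 0.64, 0.48, -1.95])
tray in 18 0 0 (np.float64(0.29), [0.72, 0.71, -0.88, 2.12, 1.21, 0.48, 0.73])
tray in 18 0 1 (np.float64(0.21), [0.65, 0.65, -0.77, 2.13, 1.11, 0.4, -2.34])
cup place 35 0 0 (np.float64(0.2), [0.83, 0.7, -1.01, 2.1, 1.68, 0.39, 0.34])
cup place 35 0 1 (np.float64(0.02), [0.84, 0.72, -1.04, 2.1, 1.68, 0.42, -
[... 2020 characters left out ...]
.37), [-0.33, 0.52, -0.35, 2.2, 1.63, 0.71, 2.32])
cup pick 40 30 0 (np.float64(0.16), [0.65, 0.78, -1.08, 2.29, 2.28, 0.35, 0.01])
cup pick 40 30 1 (np.float64(0.16), [-0.36, 0.43, 0.05, 2.29, 4.01, 0.35, 1.03])
cup pick 45 0 0 (np.float64(0.23), [-0.17, 0.48, -0.35, 2.34, 2.49, 0.54, -1.09])
cup pick 45 0 1 (np.float64(0.24), [-0.39, 0.45, -0.1, 2.33, 2.6, 0.47, 1.89])
cup pick 45 -30 0 (np.float64(0.35), [-0.15, 0.62, -0.62, 2.22, 1.78, 0.96, -0.93])
cup pick 45 -30 1 (np.float64(0.34), [-0.72, 0.51, 0.09, 2.23, 1.69, 0.6, 2.16])
cup pick 45 30 0 (np.float64(0.21), [-0.06, 0.46, -0.26, 2.32, 3.72, 0.4, -1.72])
cup pick 45 30 1 (np.float64(0.21), [-0.07, 0.46, -0.24, 2.32, 3.73, 0.4, 1.4])
```

```bash
python3 - <<'E'
from h import *
p=np.array([.4992,.007,0])+.0026*ey+.026*ex
move(p+.039*ez,.190,np.radians(16)); 
E
```

```text
shift [-0.0151 -0.0014  0.0181] turn [-0.0018 -0.09    0.0003]
```

{"fn": "jog_arm", "kwargs": {
  "plan": [
    [60,-0.015,-0.001,0.018,-0.002,-0.09,0],
    [60,-0.015,-0.001,0.018,-0.002,-0.09,0],
    [60,-0.015,-0.001,0.018,-0.002,-0.09,0]
  ]
}}

```text
time: 9.6
tool_pos: [0.5248, 0.0146, 0.0389]
tool_rot: [3.14, -0.279, 0.192]
wrist_force: [0.6, -0.8, -2.5]
grip_width: 0.0654
finger_force: 40.0
```

```bash
python3 - <<'E'
from h import *
o=robot.get_obs(); print(np.round(o['q'],3))
p=np.array([.4992,.007,0])+.0026*ey+.026*ex
move(p+.025*ez,.190,np.radians(16)); 
E
```

```text
[-0.55   0.476  0.57   2.215 -0.907  0.362 -0.613]
shift [-0.0055  0.      0.0165] turn [0.0006 0.     0.0013]
```

{"fn": "jog_arm", "kwargs": {
  "plan": [
    [60,-0.002,0,0.005,0,0,0],
    [60,-0.003,0,0.009,0,0,0],
    [60,-0.004,0,0.013,0,0,0],
    [60,-0.0055,0,0.0165,0,0,0],
    [60,-0.0055,0,0.0165,0,0,0]
  ],
  "newtons": 3
}}

```text
time: 10.22
tool_pos: [0.5243, 0.014, 0.0252]
tool_rot: [3.141, -0.28, 0.19]
wrist_force: [0.0, 0.4, -1.2]
grip_width: 0.0658
finger_force: 3.0
```

```bash
python3 - <<'E'
from h import *
o=robot.get_obs(); print(np.round(o['q'],3))
d=snap('side')
c=cv2.resize(d['color'][170:290,180:400][...,::-1],(800,436))
cv2.imwrite('pics/f.png',c)
E
```

```text
[-0.502  0.496  0.515  2.219 -0.955  0.33  -0.564]
```

View pics/f.png

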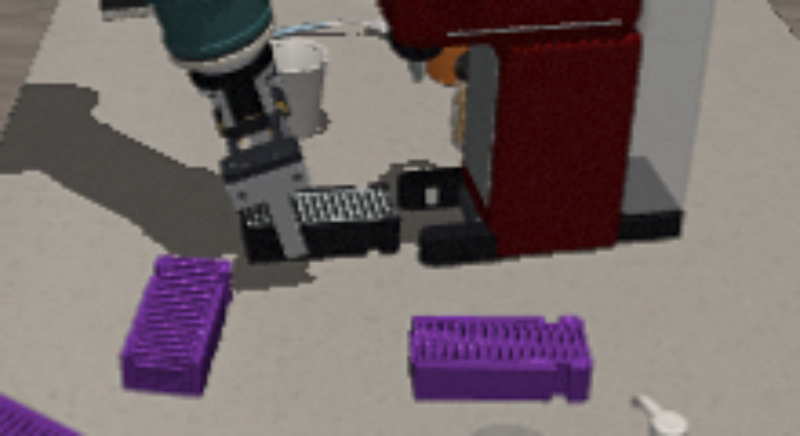

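The side view shows the tray lying flat on the worktop in front of the feet, with the gripper leaning 16°, so this grip works for the slide. I check its alignment numerically.

```bash
cat > m2.py <<'E'
from h import *
S=np.array([.637,.0337,0])
for n in('wrist','top'):
    s=snap(n); P=cloud(s); ok=s['range_z']>0; X=(P-S)@ex; Y=(P-S)@ey; Z=P[...,2]
    m=ok&(Z>.0325)&(Z<.045)&(X<-.004)&(abs(Y)<.06)&(X>-.075)
    for a in np.arange(-.075,-.005,.01):
        h=m&(X>=a)&(X<a+.01)
        if h.sum()>8: print(n,'tray x',a.round(3),h.sum(),'Y',np.percentile(Y[h],[1,99]).round(4),np.percentile(Y[h],[1,99]).mean().round(4),np.median(Z[h]).round(4))
    f=ok&(Z>.022)&(Z<.034)&(abs(Y)<.075)
    for a in (.005,.015,.025,.035):
        h=f&(X>=a)&(X<a+.01); L=Y[h&(Y>.02)]; r=Y[h&(Y<-.02)]
        if len(L)>8 and len(r)>8:
            l=np.percentile(L,[3,98]);r=np.percentile(r,[2,97]);print(n,'feet',a,l.round(4),r.round(4),'mid outer',((l[1]+r[0])/2).round(4),'mid inner',((l[0]+r[1])/2).round(4))
E
python3 m2.py; python3 -c "
from h import *
rel(10,0,0);rel(0,1,0);rel(0,0,1)"
```

```text
wrist tray x -0.075 1774 Y [-0.0307  0.0334] 0.0014 0.0379
wrist tray x -0.065 1650 Y [-0.0306  0.0332] 0.0013 0.0377
wrist tray x -0.055 1531 Y [-0.0307  0.0334] 0.0013 0.0374
wrist tray x -0.045 1092 Y [-0.0276  0.03  ] 0.0012 0.0371
wrist tray x -0.035 1403 Y [-0.0308  0.034 ] 0.0016 0.037
wrist tray x -0.025 1676 Y [-0.0306  0.0339] 0.0017 0.037
wrist tray x -0.015 249 Y [-0.0275  0.0311] 0.0018 0.0369
wrist feet 0.005 [0.0365 0.0591] [-0.0559 -0.0334] mid outer 0.0016 mid inner 0.0015
wrist feet 0.015 [0.0363 0.0598] [-0.0564 -0.033 ] mid outer 0.0017 mid inner 0.0017
wrist feet 0.025 [0.0334 0.0596] [-0.0564 -0.0302] mid outer 0.0016 mid inner 0.0016
wrist feet 0.035 [0.0363 0.0597] [-0.0565 -0.0329] mid outer 0.0016 mid inner 0.0017
top tray x -0.035 13 Y [-0.0323  0.0314] -0.0004 0.0382
top tray x -0.025 36 Y [-0.0327  0.0294] -0.0017 0.0365
top feet 0.005 [0.0339 0.0541] [-0.0587 -0.0362] mid outer -0.0023 mid inner -0.0011
top feet 0.015 [0.0341 0.0565] [-0.0587 -0.0382] mid outer -0.0011 mid inner -0.0021
top feet 0.025 [0.0314 0.0534] [-0.0561 -0.0342] mid outer -0.0013 mid inner -0.0014
top feet 0.035 [0.0352 0.0551] [-0.0593 -0.0369] mid outer -0.0021 mid inner -0.0009
(10, 0, 0) [0.012  0.     0.0035]
(0, 1, 0) [ 0.     -0.0012 -0.    ]
(0, 0, 1) [ 0.0003  0.     -0.0012]
```

{"fn": "jog_arm", "kwargs": {
  "plan": [
    [60,0,0,0,0,0,0],
    [60,0,0,0,0,0,0],
    [60,0.007,0,0.002,0,0,0],
    [60,0.014,0,0.004,0,0,0],
    [60,0.021,0,0.006,0,0,0],
    [60,0.028,0,0.008,0,0,0],
    [60,0.034,0,0.01,0,0,0],
    [60,0.034,0,0.01,0,0,0]
  ],
  "newtons": 25
}}

```text
time: 11.38
tool_pos: [0.5527, 0.0197, 0.0252]
tool_rot: [3.141, -0.28, 0.191]
wrist_force: [0.9, 0.5, -1.7]
grip_width: 0.0658
finger_force: 25.0
```

{"fn": "jog_arm", "kwargs": {
  "plan": [
    [60,0.0024,0,0.0007,0,0,0],
    [60,0.0048,0,0.0014,0,0,0],
    [60,0.0072,0,0.0021,0,0,0],
    [60,0.0096,0,0.0028,0,0,0],
    [60,0.012,0,0.0035,0,0,0],
    [60,0.0144,0,0.0042,0,0,0],
    [60,0.0156,0,0.0045,0,0,0],
    [60,0.0156,0,0.0045,0,0,0]
  ]
}}

```text
time: 12.38
tool_pos: [0.5651, 0.0221, 0.0252]
tool_rot: [3.141, -0.28, 0.191]
wrist_force: [0.7, 0.1, -0.5]
grip_width: 0.0655
finger_force: 25.0
```

{"fn": "jog_arm", "kwargs": {
  "plan": [
    [60,0.0018,0,0.0005,0,0,0],
    [60,0.0036,0,0.001,0,0,0],
    [60,0.0054,0,0.0016,0,0,0],
    [60,0.0072,0,0.0021,0,0,0],
    [60,0.009,0,0.0026,0,0,0],
    [60,0.009,0,0.0026,0,0,0]
  ]
}}

```text
time: 13.12
tool_pos: [0.5723, 0.0235, 0.025]
tool_rot: [3.141, -0.28, 0.191]
wrist_force: [-3.2, -0.3, 0.1]
grip_width: 0.0661
finger_force: 25.0
```

{"fn": "jog_arm", "kwargs": {
  "plan": [
    [60,0.0012,0,0.0003,0,0,0],
    [60,0.0024,0,0.0007,0,0,0],
    [60,0.0036,0,0.001,0,0,0],
    [60,0.0048,0,0.0014,0,0,0],
    [60,0.006,0,0.0017,0,0,0],
    [60,0.006,0,0.0017,0,0,0]
  ]
}}

```text
time: 13.88
tool_pos: [0.5774, 0.0245, 0.0252]
tool_rot: [3.141, -0.28, 0.191]
wrist_force: [0.5, -0.1, -2.5]
grip_width: 0.0658
finger_force: 25.0
```

```bash
python3 -c "
from h import *
print(robot.get_obs()['tool_pos'])
s=snap('wrist'); P=cloud(s); S=np.array([.637,.0337,0]);X=(P-S)@ex;Y=(P-S)@ey;Z=P[...,2]
m=(s['range_z']>0)&(Z>.0335)&(Z<.045)&(abs(Y)<.03)&(X>-.08)&(X<.08); print(np.percentile(X[m],[95,99,100]))
"
```

```text
[0.57739845 0.02452736 0.0251941 ]
[0.06212101 0.06278273 0.06377268]
```

{"fn": "jog_arm", "kwargs": {
  "plan": [
    [60,0.0012,0,0.0003,0,0,0],
    [60,0.0024,0,0.0007,0,0,0],
    [60,0.0036,0,0.001,0,0,0],
    [60,0.0048,0,0.0014,0,0,0],
    [60,0.006,0,0.0017,0,0,0],
    [60,0.006,0,0.0017,0,0,0]
  ]
}}

```text
time: 14.68
tool_pos: [0.5823, 0.0254, 0.0252]
tool_rot: [3.141, -0.28, 0.191]
wrist_force: [0.2, -0.4, -2.6]
grip_width: 0.0657
finger_force: 25.0
```

{"fn": "jog_arm", "kwargs": {
  "plan": [
    [60,0.0012,0,0.0003,0,0,0],
    [60,0.0024,0,0.0007,0,0,0],
    [60,0.0036,0,0.001,0,0,0],
    [60,0.0048,0,0.0014,0,0,0],
    [60,0.0048,0,0.0014,0,0,0]
  ]
}}

```text
time: 15.3
tool_pos: [0.5863, 0.0262, 0.0253]
tool_rot: [3.141, -0.28, 0.191]
wrist_force: [0.9, 0.5, -3.7]
grip_width: 0.066
finger_force: 25.0
```

{"fn": "jog_arm", "kwargs": {
  "plan": [
    [60,0.0012,0,0.0003,0,0,0],
    [60,0.0024,0,0.0007,0,0,0],
    [60,0.0036,0,0.001,0,0,0],
    [60,0.0048,0,0.0014,0,0,0],
    [60,0.0048,0,0.0014,0,0,0]
  ]
}}

```text
time: 15.92
tool_pos: [0.5901, 0.0269, 0.0252]
tool_rot: [3.141, -0.28, 0.191]
wrist_force: [2.6, 0.9, -1.8]
grip_width: 0.066
finger_force: 25.0
```

{"fn": "jog_arm", "kwargs": {
  "plan": [
    [60,0.0006,0,0.0002,0,0,0],
    [60,0.0012,0,0.0003,0,0,0],
    [60,0.0018,0,0.0005,0,0,0],
    [60,0.0024,0,0.0007,0,0,0],
    [60,0.0024,0,0.0007,0,0,0]
  ]
}}

```text
time: 16.55
tool_pos: [0.5919, 0.0273, 0.0251]
tool_rot: [3.141, -0.28, 0.191]
wrist_force: [0.0, -0.7, -1.0]
grip_width: 0.0658
finger_force: 25.0
```

{"fn": "jog_arm", "kwargs": {
  "plan": [
    [60,0.0006,0,0.0002,0,0,0],
    [60,0.0012,0,0.0003,0,0,0],
    [60,0.0018,0,0.0005,0,0,0],
    [60,0.0018,0,0.0005,0,0,0]
  ]
}}

```text
time: 17.05
tool_pos: [0.5922, 0.0273, 0.0246]
tool_rot: [3.141, -0.278, 0.191]
wrist_force: [-9.4, -2.7, 2.2]
grip_width: 0.0658
finger_force: 25.0
```

{"fn": "jog_arm", "kwargs": {
  "plan": [
    [94,0,0,0,0,0,0],
    [94,0,0,0,0,0,0],
    [94,0,0,0,0,0,0],
    [94,0,0,-0.05,0,0,0],
    [94,0,0,-0.12,0,0,0],
    [94,0,0,-0.2,0,0,0],
    [94,0,0,-0.25,0,0,0],
    [94,0,0,-0.25,0,0,0]
  ]
}}

```text
time: 18.05
tool_pos: [0.5398, 0.018, 0.2198]
tool_rot: [-3.14, -0.284, 0.191]
wrist_force: [-0.3, 0.9, -0.7]
grip_width: 0.094
finger_force: 0.0
```

```bash
cat > m3.py <<'E'
from h import *
o=robot.get_obs(); print(np.round(o['q'],3),np.round(o['tool_pos'],4))
S=np.array([.637,.0337,0])
for n in('wrist','side','top'):
    s=snap(n); P=cloud(s); ok=s['range_z']>0; X=(P-S)@ex; Y=(P-S)@ey; Z=P[...,2]
    m=ok&(Z>.0335)&(Z<.045)&(X<.0)&(abs(Y)<.045)&(X>-.13)
    if m.sum()>8: print(n,m.sum(),'tray front X',np.percentile(X[m],[0,1]).round(4),'Z',np.median(Z[m]).round(4))
    for a in (-.08,-.06,-.04,-.02):
        h=m&(X>=a)&(X<a+.02)
        if h.sum()>8: q=np.percentile(Y[h],[1,99]);print('  x',a,'Y',q.round(4),q.mean().round(4),np.median(Z[h]).round(4))
    f=ok&(Z>.022)&(Z<.034)&(abs(Y)<.075)&(X>.005)&(X<.04)
    L=Y[f&(Y>.05)];r=Y[f&(Y<-.05)]
    if len(L)>8 and len(r)>8: print('  feet outer mid',(np.percentile(L,98)+np.percentile(r,2))/2,'width',(np.percentile(L,98)-np.percentile(r,2)),'nose X',np.percentile(X[ok&(Z>.02)&(Z<.03)&(abs(abs(Y)-.0465)<.01)&(X>-.02)&(X<.05)],[0,2]).round(4))
w=load('wrist')
b=cv2.resize(load('top')['color'][130:250,200:360][...,::-1],(400,300)); a=cv2.resize(w['color'][...,::-1],(400,300))
c=cv2.resize(load('side')['color'][170:260,240:405][...,::-1],(550,300))
out=np.zeros((600,800,3),np.uint8); out[:300]=np.hstack([a,b]); out[300:,:550]=c; cv2.imwrite('pics/g.png',out)
E
python3 m3.py
```

```text
[-1.021  0.21   1.073  2.065 -0.372  0.726 -1.113] [0.5398 0.018  0.2198]
wrist 2193 tray front X [-0.0857 -0.0817] Z 0.0369
  x -0.08 Y [-0.0314  0.033 ] 0.0008 0.0369
  x -0.06 Y [-0.0315  0.033 ] 0.0008 0.037
  x -0.04 Y [-0.0315  0.0331] 0.0008 0.0369
  x -0.02 Y [-0.0316  0.0333] 0.0009 0.0368
  feet outer mid 0.00030194261294592614 width 0.11570792028354304 nose X [-0.0002 -0.    ]
side 143 tray front X [-0.0864 -0.085 ] Z 0.035
  x -0.08 Y [-0.0326  0.0299] -0.0013 0.0345
  x -0.06 Y [-0.035   0.0317] -0.0016 0.0349
  x -0.04 Y [-0.0346  0.0271] -0.0038 0.0352
  x -0.02 Y [-0.0348  0.0321] -0.0014 0.0351
  feet outer mid -0.0014498271613306267 width 0.11870092700531354 nose X [-0.0027 -0.0016]
```

View pics/g.png

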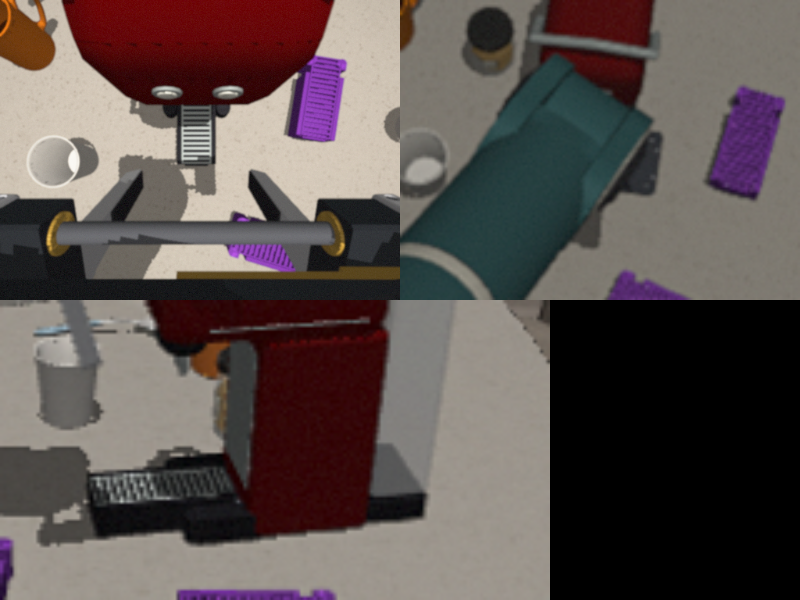

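The tray is home: flat, released, and its front edge at about -86 mm, which is in range. The views show it centred between the feet (wrist px (197,135)). Next is the cup: I unflip the hand up high, then approach with a lean.

```bash
python3 - <<'E'
from h import *
r=R.from_euler('xyz',robot.get_obs()['tool_rot'])
# half way: yaw raised by 85 deg, lean 0
Rt=target(np.radians(-1),0)*R.from_euler('z',np.pi)
move([.42,.12,.30],np.radians(11+85),0)
E
```

```text
shift [-0.0882 -0.1538 -0.1337] turn [ 0.1321 -0.1435 -0.9382]
```

{"fn": "jog_arm", "kwargs": {
  "plan": [
    [94,-0.088,-0.154,-0.134,0.132,-0.143,-0.938],
    [94,-0.088,-0.154,-0.134,0.132,-0.143,-0.938],
    [94,-0.088,-0.154,-0.134,0.132,-0.143,-0.938],
    [94,-0.088,-0.154,-0.134,0.132,-0.143,-0.938],
    [94,-0.088,-0.154,-0.134,0.132,-0.143,-0.938],
    [94,-0.088,-0.154,-0.134,0.132,-0.143,-0.938],
    [94,-0.088,-0.154,-0.134,0.132,-0.143,-0.938],
    [94,-0.088,-0.154,-0.134,0.132,-0.143,-0.938]
  ]
}}

```text
time: 19.2
tool_pos: [0.4201, 0.1198, 0.3007]
tool_rot: [3.128, -0.017, 1.569]
wrist_force: [-0.7, -0.3, 0.3]
grip_width: 0.094
finger_force: 0.0
```

```bash
python3 - <<'E'
from h import *
o=robot.get_obs();print(np.round(o['q'],3),np.round(o['qd'],2))
move([.42,.14,.30],np.radians(5),0,flip=False)
E
```

```text
[-1.702 -0.191  1.25   1.989  0.184  1.199 -0.524] [-0.32  0.38  0.49 -0.16 -0.27  0.2   1.74]
shift [ 0.0253 -0.0002  0.0013] turn [ 1.5900e-02 -1.0000e-03 -1.0566e+00]
```

{"fn": "jog_arm", "kwargs": {
  "plan": [
    [94,0.025,0,0,0.016,0,-1],
    [94,0.025,0,0,0.016,0,-1],
    [94,0.025,0,0,0.016,0,-1],
    [94,0.025,0,0,0.016,0,-1],
    [94,0.025,0,0,0.016,0,-1],
    [94,0.025,0,0,0.016,0,-1],
    [94,0.025,0,0,0.016,0,-1],
    [94,0.025,0,0,0.016,0,-1]
  ]
}}

```text
time: 20.2
tool_pos: [0.4203, 0.1397, 0.3007]
tool_rot: [3.14, -0.001, 3.069]
wrist_force: [0.2, 0.3, 0.4]
grip_width: 0.094
finger_force: 0.0
```

```bash
python3 - <<'E'
from h import *
o=robot.get_obs();print(np.round(o['q'],3),np.round(o['qd'],2))
for L in (0,20,42): move([.42,.18,.25],np.radians(0),np.radians(L),flip=False)
E
```

```text
[-1.657 -0.061  1.248  1.965  0.059  1.197  1.067] [ 0.01  0.03  0.   -0.01 -0.01  0.01  1.5 ]
shift [0.0039 0.0502 0.0635] turn [ 0.0011 -0.0009 -0.0464]
shift [0.0039 0.0502 0.0635] turn [-0.007  -0.223  -0.0461]
shift [0.0039 0.0502 0.0635] turn [-0.016  -0.4674 -0.0447]
```

```bash
cat > sim.py <<'E'
from kin import *
def jac(q):
    X,r=fk(q,PR); J=np.zeros((6,7))
    for i in range(7):
        d=q.copy(); d[i]+=1e-5; X2,r2=fk(d,PR); J[:3,i]=(X2-X)/1e-5; J[3:,i]=(r2*r.inv()).as_rotvec()/1e-5
    return X,r,J
def go(q,pos,Rt,k=0.,rest=None,steps=60,w=.3):
    q=q.copy(); X0,r0=fk(q,PR); rv=(r0.inv()*Rt).as_rotvec()
    for s in list(np.linspace(0,1,steps+1)[1:])+[1]*8:
        Xt=X0+(pos-X0)*s; rt=r0*R.from_rotvec(rv*s); free=np.ones(7,bool)
        X,r,J=jac(q); e=np.r_[Xt-X,(rt*r.inv()).as_rotvec()]
        for _ in range(4):
            Jf=J[:,free]; A=Jf.T@np.linalg.inv(Jf@Jf.T+1e-4*np.eye(6)); dq=np.zeros(7); dq[free]=A@e
            if rest is not None: dq[free]+=(np.eye(free.sum())-A@Jf)@(k*(rest-q)[free])
            bad=free&((q+dq<lo)|(q+dq>hi))
            if not bad.any(): break
            free&=~bad
        q=np.clip(q+dq,lo,hi)
    X,r=fk(q,PR); return q,np.linalg.norm(X-pos),(Rt*r.inv()).magnitude()
E
python3 - <<'E'
from sim import *
T=lambda y,L,f: target(np.radians(y),np.radians(L))*R.from_euler('z',np.pi if f else 0)
tests=[([-.502,.496,.515,2.219,-.955,.33,-.564],[ .5922,.0273,.0246],.191,16,1,None),
([-1.021,.21,1.073,2.065,-.372,.726,-1.113],[.4201,.1198,.3007],0,0,0,'-> -1.702 -.191 1.25 1.989 .184 1.199 -.524'),
([.334,.448,.354,2.079,-1.011,.56,.117],[.4992,.007,.0831],.188,25,1,'-> -.359 .271 .364 2.357 -1.039 .194 -.416'),
([.04,.52,.726,2.082,-1.192,.718,.309],[.5089,-.2871,.0228],.194,25,1,'-> .428 .556 .243 2.092 -1.191 .475 .318')]
mid=(lo+hi)/2; q0=np.array(D[0][0])
for i,(q,p,y,L,f,ex_) in enumerate(tests):
    Rt=T(np.degrees(y),L,f)
    if i==0: p=[.5398,.018,.2198]; ex_='from fwd (approx) -> -1.021 .21 1.073 2.065 -.372 .726 -1.113'
    if i==1: Rt=R.from_euler('xyz',[3.128,-.017,1.569])
    print(ex_)
    for nm,k,rest in(('pinv',0,None),('mid',.05,mid),('start',.05,q0)):
        a=go(np.array(q),np.array(p),Rt,k,rest); print('  ',nm,a[0].round(2),round(a[1],3),round(a[2],3))
E
```

```text
from fwd (approx) -> -1.021 .21 1.073 2.065 -.372 .726 -1.113
   pinv [-0.88  0.23  0.97  2.05 -0.4   0.72 -1.06] 0.0 0.0
   mid [ 0.04  0.14 -0.05  2.05 -0.07  0.68 -1.35] 0.0 0.0
   start [-0.81  0.21  0.88  2.05 -0.35  0.71 -1.1 ] 0.0 0.0
-> -1.702 -.191 1.25 1.989 .184 1.199 -.524
   pinv [-1.15  0.    0.88  1.97 -0.02  1.15 -0.26] 0.0 0.0
   mid [-0.15  0.   -0.12  1.97 -0.01  1.15 -0.27] 0.0 0.0
   start [-0.82  0.    0.55  1.97 -0.01  1.15 -0.27] 0.0 0.0
-> -.359 .271 .364 2.357 -1.039 .194 -.416
   pinv [-0.38  0.27  0.39  2.36 -1.09  0.19 -0.36] 0.0 0.0
   mid [-0.38  0.28  0.39  2.36 -1.09  0.2  -0.36] 0.0 0.0
   start [-0.47  0.29  0.5   2.36 -1.16  0.22 -0.3 ] 0.0 0.0
-> .428 .556 .243 2.092 -1.191 .475 .318
   pinv [ 0.4   0.55  0.27  2.1  -1.19  0.48  0.3 ] 0.0 0.0
   mid [ 1.12  0.59 -0.57  2.14 -0.12  0.2  -0.59] 0.0 0.0
   start [ 0.4   0.55  0.27  2.1  -1.19  0.48  0.3 ] 0.0 0.0
```

```bash
cat > srch.py <<'E'
from sim import *
import sys,time
rng=np.random.default_rng(int(sys.argv[1]))
T=lambda y,L,f: target(np.radians(y),np.radians(L))*R.from_euler('z',np.pi if f else 0)
q00=np.array(robot.get_obs()['q']); t0=time.time(); best=[]
cup=np.array([.518,.2205,.045]); pl=Sp+np.array([0,0,.082])
while time.time()-t0<150:
    n=rng.integers(1,3); q=q00; via=[]; tot=0
    for _ in range(n):
        y,x,z=rng.uniform(-.1,.6),rng.uniform(.25,.55),rng.uniform(.22,.42); yw_=rng.uniform(-90,90)*rng.choice([0,.5,1]); L=rng.uniform(-40,45); f=int(rng.random()<.15)
        via.append((round(x,2),round(y,2),round(z,2),round(yw_),round(L),f)); q,e,a=go(q,np.array(via[-1][:3]),T(*via[-1][3:]),steps=25)
        if e>.02 or np.hypot(x,y)<.3: break
    else:
        yt=rng.choice([-15,-5,5]); L=rng.choice([38,42]); f=0
        Rt=T(yt,L,f); z=Rt.as_matrix()[:,2]; qs=[]; ok=True
        for p in (cup-.12*z,cup,cup+[0,0,.12],pl-.12*ex+[0,0,.03],pl+[0,0,.004]):
            q,e,a=go(q,p,Rt,steps=20); qs.append(q)
            if e>.004 or a>.02: ok=False;break
        if ok: mg=min(np.minimum(v-lo,hi-v).min() for v in qs); best.append((mg,via,yt,L,qs[1].round(2).tolist(),qs[-1].round(2).tolist()))
best.sort(key=lambda b:-b[0])
for b in best[:2]: print(b)
print(len(best))
E
for i in 1 2 3 4; do OMP_NUM_THREADS=1 python3 srch.py $i & done; wait
```

```text
this script no longer has the robot
this script no longer has the robot
this script no longer has the robot
(np.float64(0.15828768531468929), [(0.42, 0.45, 0.26, 12, -28, 0), (0.44, 0.55, 0.29, -49, -36, 1)], np.int64(-5), np.int64(42), [0.02, 0.62, -0.71, 2.28, 2.0, 0.82, -0.82], [0.42, 0.51, -0.58, 2.15, 2.14, 0.39, -0.56])
(np.float64(0.12933642943930224), [(0.4, 0.25, 0.25, 0, 39, 1)], np.int64(-15), np.int64(38), [0.13, 0.75, -0.92, 2.21, 1.79, 1.02, -0.74], [0.62, 0.68, -0.94, 2.11, 1.81, 0.72, -0.3])
393Exception ignored in: <_io.TextIOWrapper mode='rw' encoding='UTF-8'>
Traceback (most recent call last):
BrokenPipeError: [Errno 32] Broken pipe
Exception ignored in: <_io.TextIOWrapper mode='rw' encoding='UTF-8'>
Traceback (most recent call last):
BrokenPipeError: [Errno 32] Broken pipe
Exception ignored in: <_io.TextIOWrapper mode='rw' encoding='UTF-8'>
Traceback (most recent call last):
BrokenPipeError: [Errno 32] Broken pipe
```

```bash
python3 - <<'E'
from sim import *
T=lambda y,L,f: target(np.radians(y),np.radians(L))*R.from_euler('z',np.pi if f else 0)
q00=np.array(robot.get_obs()['q']); print(q00.round(2))
cup=np.array([.518,.2205,.045]); pl=Sp+np.array([0,0,.082])
for yt,L in((-5,42),(-15,38),(-15,42),(5,42)):
    Rt=T(yt,L,0); z=Rt.as_matrix()[:,2]; q=q00; print(yt,L)
    for p in (cup-.15*z+[0,0,.05],cup-.12*z,cup,cup+[0,0,.12],pl-.12*ex+[0,0,.03],pl):
        q,e,a=go(q,p,Rt,steps=30); print('  ',q.round(2),round(e,3),round(a,3))
E
```

```text
[-1.66 -0.06  1.25  1.96  0.06  1.2   1.07]
-5 42
   [-1.53  0.02  0.8   2.38  1.22  0.53 -0.28] 0.0 0.0
   [-1.48  0.26  0.87  2.4   1.53  0.29 -0.64] 0.0 0.0
   [-1.04  0.52  0.56  2.26  2.26  0.24 -1.36] 0.0 0.0
   [-1.12  0.24  0.64  2.26  1.34  0.27 -0.3 ] 0.0 0.0
   [-0.13  0.22  0.09  2.39  2.77  0.21 -1.32] 0.0 0.0
   [-0.06  0.44 -0.02  2.13  2.51  0.19 -1.07] 0.0 0.0
-15 38
   [-1.69  0.13  0.96  2.26  0.86  0.61 -0.12] 0.0 0.0
   [-1.58  0.34  0.97  2.32  0.86  0.34 -0.17] 0.0 0.0
   [-1.09  0.54  0.61  2.23  1.51  0.2  -0.77] 0.0 0.0
   [-0.96  0.26  0.41  2.19  1.02  0.44 -0.16] 0.0 0.0
   [-0.18  0.22  0.12  2.36  1.97  0.2  -0.68] 0.0 0.0
   [-0.18  0.44  0.09  2.11  1.77  0.19 -0.51] 0.0 0.0
-15 42
   [-1.67  0.14  0.9   2.3   1.02  0.62 -0.31] 0.0 0.0
   [-1.59  0.36  0.94  2.34  1.12  0.36 -0.46] 0.0 0.0
   [-1.21  0.59  0.73  2.24  1.74  0.19 -1.06] 0.0 0.0
   [-1.15  0.28  0.61  2.22  1.15  0.41 -0.31] 0.0 0.0
   [-0.58  0.26  0.51  2.38  2.42  0.2  -1.2 ] 0.0 0.0
   [-0.34  0.46  0.26  2.12  2.17  0.19 -0.96] 0.0 0.0
5 42
   [-1.38 -0.07  0.74  2.44  1.37  0.4  -0.18] 0.0 0.0
   [-1.28  0.18  0.75  2.44  2.    0.22 -0.85] 0.0 0.0
   [-0.82  0.48  0.35  2.29  2.62  0.3  -1.49] 0.0 0.0
   [-0.79  0.19  0.34  2.29  1.63  0.19 -0.38] 0.0 0.0
   [ 0.58  0.26 -0.59  2.39  2.88  0.2  -1.16] 0.0 0.0
   [ 0.33  0.47 -0.4   2.13  2.62  0.19 -0.9 ] 0.0 0.0
```

```bash
python3 - <<'E'
from h import *
Rt=target(np.radians(-5),np.radians(42)).as_matrix(); z=Rt[:,2]; p=np.array([.518,.2205,.045])-.15*z+[0,0,.05]; print(p)
move(p,np.radians(-5),np.radians(42),flip=False)
E
```

```text
[0.41801235 0.22924779 0.20647172]
shift [0.0108 0.1113 0.118 ] turn [ 0.0044 -0.4676  0.0083]
```

{"fn": "jog_arm", "kwargs": {
  "plan": [
    [94,0.011,0.111,0.118,0.004,-0.468,0.008],
    [94,0.011,0.111,0.118,0.004,-0.468,0.008],
    [94,0.011,0.111,0.118,0.004,-0.468,0.008],
    [94,0.011,0.111,0.118,0.004,-0.468,0.008],
    [94,0.011,0.111,0.118,0.004,-0.468,0.008],
    [94,0.011,0.111,0.118,0.004,-0.468,0.008],
    [94,0.011,0.111,0.118,0.004,-0.468,0.008],
    [94,0.011,0.111,0.118,0.004,-0.468,0.008]
  ]
}}

```text
time: 21.2
tool_pos: [0.4188, 0.2289, 0.207]
tool_rot: [3.141, 0.732, 3.047]
wrist_force: [0.2, -0.1, -0.1]
grip_width: 0.0941
finger_force: 0.0
```

```bash
cat > cup.py <<'E'
from h import *
o=robot.get_obs(); print(np.round(o['q'],3),np.round(o['tool_pos'],4),np.round(o['tool_rot'],3))
s=snap('wrist'); P=cloud(s); ok=s['range_z']>0; Z=P[...,2]
m=ok&(np.hypot(P[...,0]-.518,P[...,1]-.2205)<.055)&(s['color'].min(-1)>60)
def fit(q):
    f=least_squares(lambda c:np.hypot(q[:,0]-c[0],q[:,1]-c[1])-c[2],[.518,.22,.035],loss='soft_l1',f_scale=.001); return f.x.round(4)
from scipy.optimize import least_squares
for a,b in((.03,.04),(.04,.05),(.05,.06),(.06,.07),(.082,.095)):
    h=m&(Z>a)&(Z<b)
    if h.sum()>20: print(a,b,h.sum(),fit(P[h]))
print('zmax',np.percentile(Z[m],99.5))
E
python3 cup.py
```

```text
[-1.753 -0.008  0.796  2.412  1.167  0.688 -0.407] [0.4188 0.2289 0.207 ] [3.141 0.732 3.047]
0.03 0.04 309 [0.5193 0.2239 0.0303]
0.04 0.05 449 [0.5191 0.2241 0.0311]
0.05 0.06 564 [0.5191 0.224  0.032 ]
0.06 0.07 639 [0.519  0.2241 0.0329]
0.082 0.095 626 [0.5191 0.224  0.0352]
zmax 0.08809503950046088
```

```bash
python3 - <<'E'
from h import *
z=target(np.radians(-5),np.radians(42)).as_matrix()[:,2]; c=np.array([.519,.2232,.045])
move(c-.09*z,np.radians(-5),np.radians(42),flip=False)
move(c,np.radians(-5),np.radians(42),flip=False)
E
```

```text
shift [0.0426 0.0038 0.122 ] turn [-0.0021 -0.0002 -0.0037]
shift [0.0426 0.0042 0.2345] turn [-0.0021 -0.0002 -0.0037]
```

{"fn": "jog_arm", "kwargs": {
  "plan": [
    [94,0.0426,0.004,0.05,-0.002,0,-0.004],
    [94,0.0426,0.004,0.09,-0.002,0,-0.004],
    [94,0.0426,0.004,0.122,-0.002,0,-0.004],
    [94,0.0426,0.004,0.122,-0.002,0,-0.004],
    [94,0.0426,0.004,0.122,-0.002,0,-0.004]
  ]
}}

```text
time: 21.88
tool_pos: [0.4589, 0.2291, 0.1126]
tool_rot: [3.141, 0.734, 3.055]
wrist_force: [0.2, -0.1, -0.5]
grip_width: 0.0941
finger_force: 0.0
```

```bash
python3 cup.py; python3 - <<'E'
from h import *
move([.519,.2232,.045],np.radians(-5),np.radians(42),flip=False)
E
```

```text
[-1.623  0.419  0.861  2.422  1.624  0.271 -0.959] [0.4589 0.2291 0.1126] [3.141 0.734 3.055]
0.03 0.04 483 [0.5202 0.2238 0.0311]
0.04 0.05 532 [0.5201 0.2238 0.0319]
0.05 0.06 770 [0.5192 0.2239 0.0322]
0.06 0.07 1200 [0.5191 0.224  0.033 ]
0.082 0.095 1166 [0.519  0.224  0.0351]
zmax 0.08788658571894706
shift [ 0.0004 -0.0015  0.1136] turn [0.0016 0.0007 0.0001]
```

{"fn": "jog_arm", "kwargs": {
  "plan": [
    [94,0,-0.0007,0.03,0.001,0,0],
    [94,0,-0.0007,0.06,0.001,0,0],
    [94,0,-0.0007,0.09,0.001,0,0],
    [94,0,-0.0007,0.1136,0.001,0,0],
    [94,0,-0.0007,0.1136,0.001,0,0],
    [94,0,-0.0007,0.1136,0.001,0,0]
  ]
}}

```text
time: 22.68
tool_pos: [0.5191, 0.2239, 0.0456]
tool_rot: [3.141, 0.735, 3.055]
wrist_force: [0.3, -0.1, 0.5]
grip_width: 0.0941
finger_force: 0.0
```

```bash
python3 - <<'E'
from h import *
o=robot.get_obs();print(np.round(o['q'],3))
move([.519,.2236,.045],np.radians(-5),np.radians(42),flip=False)
E
```

```text
[-1.204  0.583  0.531  2.332  2.173  0.334 -1.466]
shift [ 0.0006 -0.0004  0.0005] turn [0.0006 0.0011 0.0003]
```

{"fn": "jog_arm", "kwargs": {
  "plan": [
    [50,0,0,0,0,0,0],
    [50,0,0,0,0,0,0],
    [50,0,0,0,0,0,0],
    [50,0,0,0,0,0,0],
    [50,0,0,0,0,0,0]
  ],
  "newtons": 12
}}

```text
time: 23.3
tool_pos: [0.5195, 0.2235, 0.0446]
tool_rot: [-3.141, 0.734, 3.056]
wrist_force: [-3.2, 1.6, 6.2]
grip_width: 0.0672
finger_force: 11.6
```

```bash
python3 - <<'E'
from h import *
p=np.array(robot.get_obs()['tool_pos']);
a=move(p+[0,0,.075],np.radians(-5),np.radians(42),flip=False)
S=np.array([.637,.0337,0])
move(S-.11*ex+[0,0,.12],np.radians(-5),np.radians(42),flip=False)
E
```

```text
shift [-0.0628 -0.0001 -0.0696] turn [0.0001 0.0008 0.0007]
shift [-0.0887 -0.2613 -0.0467] turn [0.0001 0.0008 0.0007]
```

{"fn": "jog_arm", "kwargs": {
  "plan": [
    [50,-0.031,0,-0.035,0,0,0],
    [50,-0.063,0,-0.07,0,0,0],
    [50,-0.063,0,-0.07,0,0,0],
    [50,-0.072,-0.07,-0.063,0,0,0],
    [50,-0.08,-0.14,-0.056,0,0,0],
    [50,-0.085,-0.2,-0.05,0,0,0],
    [50,-0.0887,-0.2613,-0.0467,0,0,0],
    [50,-0.0887,-0.2613,-0.0467,0,0,0]
  ]
}}

```text
time: 24.3
tool_pos: [0.5303, 0.0366, 0.1185]
tool_rot: [-3.138, 0.731, 3.055]
wrist_force: [0.4, 0.1, -1.5]
grip_width: 0.0669
finger_force: 11.9
```

```bash
cat > see.py <<'E'
from h import *
import sys
o=robot.get_obs(); print(np.round(o['q'],3),np.round(o['tool_pos'],4),np.round(o['tool_rot'],3),o['grip_width'])
S=np.array([.637,.0337,0])
for n in('side','top','wrist'):
    s=snap(n); P=cloud(s); ok=s['range_z']>0; Z=P[...,2]; X=(P-S)@ex; Y=(P-S)@ey
    t=np.array(o['tool_pos']); m=ok&(np.hypot(P[...,0]-t[0],P[...,1]-t[1])<.05)&(s['color'].min(-1)>90)&(Z>t[2]-.05)&(Z<t[2]+.06)
    from scipy.optimize import least_squares
    if m.sum()>20: print(n,m.sum(),'z',np.percentile(Z[m],[1,50,99]).round(4))
    zt=np.percentile(Z[m],99) if m.sum()>20 else 0
    h=m&(Z>zt-.008)
    if h.sum()>25:
        q=np.c_[X[h],Y[h]]; f=least_squares(lambda c:np.hypot(q[:,0]-c[0],q[:,1]-c[1])-c[2],[q[:,0].mean(),q[:,1].mean(),.036],loss='soft_l1',f_scale=.001); print('  rim XY r',f.x.round(4))
d=load('side')['color'][140:260,220:380][...,::-1]; w=load('wrist')['color'][...,::-1]
cv2.imwrite('pics/'+sys.argv[1]+'.png',np.hstack([cv2.resize(d,(400,300)),cv2.resize(w,(400,300))]))
E
python3 see.py h1; python3 -c "
from h import *
S=np.array([.637,.0337,0]);move(S+[0,0,.10],np.radians(-5),np.radians(42),flip=False)"
```

```text
[-0.679  0.259  0.453  2.465  2.642  0.28  -1.407] [0.5303 0.0366 0.1185] [-3.138  0.731  3.055] 0.06685081108330371
side 498 z [0.0747 0.1377 0.1618]
  rim XY r [-0.1064  0.021   0.0359]
top 383 z [0.0743 0.1261 0.1668]
  rim XY r [-0.1084  0.0147  0.0358]
wrist 12905 z [0.0791 0.1291 0.1611]
  rim XY r [-0.1045  0.0196  0.0351]
shift [-0.0836  0.0111  0.1059] turn [-0.0041 -0.0014 -0.002 ]
```

View pics/h1.png

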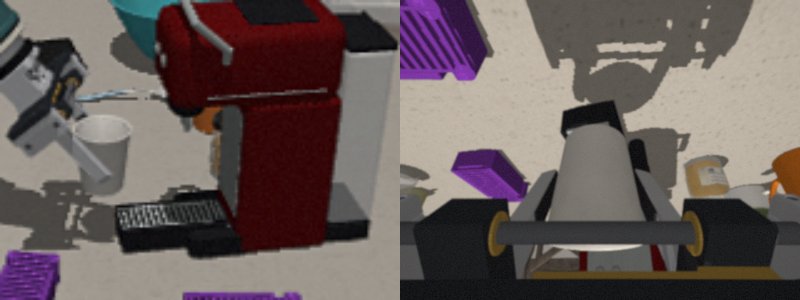

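The side view shows the cup upright and held, at side-crop px (100,155). I first align it laterally in front of the machine and measure.

```bash
python3 -c "
from h import *
o=robot.get_obs(); print(o['tool_pos'],np.round(o['qd'],3)); rel(0,-20,-28); rel(107,-20,-28)
r=R.from_euler('xyz',o['tool_rot']); print((r.inv()*target(np.radians(-5),np.radians(42))).as_rotvec()/1.5708)"
```

```text
[0.53033175 0.03489396 0.11845428] [-0.094  0.015  0.011 -0.013 -0.053 -0.002  0.024]
(0, -20, -28) [ 0.0182 -0.0239  0.0308]
(107, -20, -28) [-0.0775  0.0136  0.1164]
[-0.004129   -0.00143735 -0.00200398]
```

{"fn": "jog_arm", "kwargs": {
  "plan": [
    [50,0,0,0,-0.004,-0.001,-0.002],
    [50,0.009,-0.01,0.015,-0.004,-0.001,-0.002],
    [50,0.018,-0.015,0.031,-0.004,-0.001,-0.002],
    [50,0.018,-0.015,0.031,-0.004,-0.001,-0.002],
    [50,0.018,-0.015,0.031,-0.004,-0.001,-0.002]
  ]
}}

```text
time: 25.08
tool_pos: [0.5353, 0.0262, 0.0907]
tool_rot: [-3.141, 0.733, 3.061]
wrist_force: [0.1, 0.1, -1.2]
grip_width: 0.067
finger_force: 11.9
```

```bash
python3 see.py h2; python3 -c "
from h import *
o=robot.get_obs(); print(np.round(o['qd'],3)); S=np.array([.637,.0337,0]);d=np.array(o['tool_pos'])-S; print('TCP XY',d@ex,d@ey)"
```

```text
[-0.515  0.337  0.321  2.466  2.815  0.364 -1.552] [0.5353 0.0262 0.0907] [-3.141  0.733  3.061] 0.06696773577186929
side 481 z [0.0496 0.1113 0.136 ]
  rim XY r [-0.1029  0.0092  0.036 ]
top 392 z [0.0459 0.0992 0.1389]
  rim XY r [-0.1038  0.0091  0.0358]
wrist 12941 z [0.0518 0.1014 0.1336]
  rim XY r [-0.1008  0.0118  0.035 ]
[ 0.006  0.002 -0.004  0.001  0.005  0.004 -0.003]
TCP XY -0.10121030471750088 0.01165617919699938
```

```bash
python3 -c "
from h import *
for d in ((20,-10.5,-3),(45,-10.5,-3),(70,-10.5,-3),(90,-10.5,-3),(103,-10.5,-3)): rel(*d)
o=robot.get_obs();r=R.from_euler('xyz',o['tool_rot']); print((r.inv()*target(np.radians(-5),np.radians(42))).as_rotvec()/1.5708)"
```

```text
(20, -10.5, -3) [-0.018  -0.0059  0.0213]
(45, -10.5, -3) [-0.0404  0.0024  0.0414]
(70, -10.5, -3) [-0.0627  0.0108  0.0616]
(90, -10.5, -3) [-0.0806  0.0175  0.0777]
(103, -10.5, -3) [-0.0923  0.0218  0.0882]
[0.00262891 0.00021839 0.00305623]
```

{"fn": "jog_arm", "kwargs": {
  "plan": [
    [50,-0.018,-0.006,0.021,0,0,0],
    [50,-0.04,0.0025,0.0415,0,0,0],
    [50,-0.0627,0.011,0.0615,0,0,0],
    [50,-0.0806,0.0175,0.0777,0,0,0],
    [50,-0.0923,0.0218,0.0882,0,0,0],
    [50,-0.0923,0.0218,0.0882,0,0,0],
    [50,-0.0923,0.0218,0.0882,0,0,0]
  ]
}}

```text
time: 26.1
tool_pos: [0.6377, 0.0342, 0.0872]
tool_rot: [-3.141, 0.732, 3.06]
wrist_force: [-0.3, -1.4, -0.6]
grip_width: 0.0672
finger_force: 11.9
```

```bash
python3 see.py h3; python3 -c "
from h import *
o=robot.get_obs(); print(np.round(o['qd'],3)); S=np.array([.637,.0337,0]);d=np.array(o['tool_pos'])-S; print('TCP XY',d@ex,d@ey)
rel(0,0,-1)"
```

```text
[-0.453  0.465  0.305  2.235  2.854  0.254 -1.576] [0.6377 0.0342 0.0872] [-3.141  0.732  3.06 ] 0.06717413584592455
side 474 z [0.0443 0.1046 0.13  ]
  rim XY r [-0.0011 -0.0024  0.0354]
wrist 13650 z [0.0374 0.0965 0.13  ]
  rim XY r [0.0014 0.0003 0.035 ]
[-0.     0.003 -0.001 -0.006  0.001 -0.    -0.   ]
TCP XY 0.0010176866794229923 0.0003286036180691031
(0, 0, -1) [0.0008 0.     0.0009]
```

View pics/h3.png

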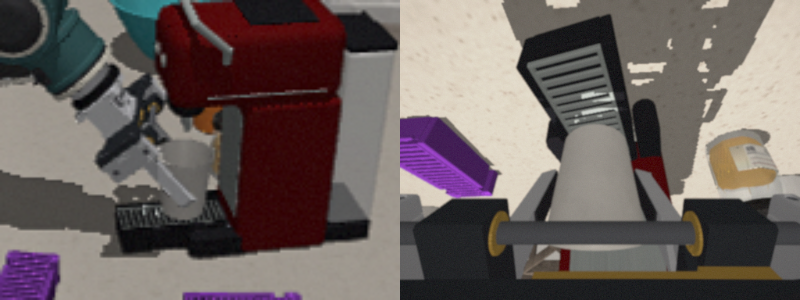

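The cup is over the tray under the spout (side-crop px (187,180)), within 2 mm of centre in both views. Now I lower it gently.

{"fn": "jog_arm", "kwargs": {
  "plan": [
    [50,0.0012,0,0.0014,0,0,0],
    [50,0.0024,0,0.0028,0,0,0],
    [50,0.0036,0,0.0042,0,0,0],
    [50,0.0046,0,0.0051,0,0,0],
    [50,0.005,0,0.0056,0,0,0],
    [50,0.005,0,0.0056,0,0,0]
  ]
}}

```text
time: 27.0
tool_pos: [0.6385, 0.0343, 0.0814]
tool_rot: [-3.141, 0.733, 3.06]
wrist_force: [-0.1, 0.7, -1.4]
grip_width: 0.0665
finger_force: 11.9
```

{"fn": "jog_arm", "kwargs": {
  "plan": [
    [50,0.0004,0,0.0005,0,0,0],
    [50,0.0008,0,0.0009,0,0,0],
    [50,0.0008,0,0.0009,0,0,0]
  ]
}}

```text
time: 27.38
tool_pos: [0.6387, 0.0343, 0.0807]
tool_rot: [-3.141, 0.733, 3.06]
wrist_force: [-1.9, 0.5, 3.7]
grip_width: 0.0667
finger_force: 11.7
```

{"fn": "jog_arm", "kwargs": {
  "plan": [
    [94,0,0,0,0,0,0],
    [94,0,0,0,0,0,0],
    [94,0,0,0,0,0,0],
    [94,0,0,0,0,0,0]
  ]
}}

```text
time: 27.88
tool_pos: [0.6385, 0.0343, 0.0804]
tool_rot: [-3.141, 0.733, 3.06]
wrist_force: [0.3, -0.7, 0.6]
grip_width: 0.0938
finger_force: 0.0
```

```bash
python3 see.py h4
```

```text
[-0.441  0.48   0.292  2.235  2.86   0.27  -1.584] [0.6385 0.0343 0.0804] [-3.141  0.733  3.06 ] 0.09379900870350327
side 413 z [0.0336 0.1003 0.1224]
  rim XY r [-0.0004 -0.0021  0.0353]
wrist 14014 z [0.0337 0.0853 0.1233]
  rim XY r [0.0018 0.0003 0.035 ]
```

Released, with the rim at 123 mm (36 + 87), centred. Now I retreat along the tool axis.

{"fn": "jog_arm", "kwargs": {
  "plan": [
    [94,0,0,-0.02,0,0,0],
    [94,0,0,-0.06,0,0,0],
    [94,0,0,-0.1,0,0,0],
    [94,0,0,-0.15,0,0,0],
    [94,0,0,-0.2,0,0,0],
    [94,0,0,-0.25,0,0,0],
    [94,0,0,-0.25,0,0,0],
    [94,0,0,-0.25,0,0,0]
  ]
}}

```text
time: 29.02
tool_pos: [0.5036, 0.0462, 0.2294]
tool_rot: [3.138, 0.731, 3.059]
wrist_force: [0.1, 0.1, -0.4]
grip_width: 0.0939
finger_force: 0.0
```

```bash
python3 - <<'E'
from h import *
from scipy.optimize import least_squares
o=robot.get_obs(); print(np.round(o['tool_pos'],4),np.abs(o['qd']).max())
S=np.array([.637,.0337,0])
for n in('side','wrist'):
    s=snap(n); P=cloud(s); ok=s['range_z']>0; Z=P[...,2]; X=(P-S)@ex; Y=(P-S)@ey
    m=ok&(np.hypot(X,Y)<.045)&(Z>.045)&(Z<.13)
    for a in(.06,.115):
        h=m&(Z>a)&(Z<a+.012)
        if h.sum()>20:
            q=np.c_[X[h],Y[h]]; f=least_squares(lambda c:np.hypot(q[:,0]-c[0],q[:,1]-c[1])-c[2],[0,0,.035],loss='soft_l1',f_scale=.001); print(n,a,h.sum(),f.x.round(4))
    t=ok&(Z>.0335)&(Z<.045)&(abs(Y)<.045)&(X>-.13)&(X<-.045); print(n,'tray front',np.percentile(X[t],[0,1]).round(4),'Y',np.percentile(Y[t],[1,99]).round(4),np.median(Z[t]).round(4))
d=load('side')['color'][140:260,220:380][...,::-1]; w=load('wrist')['color'][...,::-1]
cv2.imwrite('pics/i.png',np.hstack([cv2.resize(d,(400,300)),cv2.resize(w,(400,300))]))
E
```

```text
[0.5036 0.0462 0.2294] 2.0862668264953497
side 0.06 54 [ 0.0003 -0.0009  0.031 ]
side 0.115 94 [-0.0006 -0.0021  0.0352]
side tray front [-0.0865 -0.0863] Y [-0.0367  0.0289] 0.035
wrist 0.06 257 [0.0023 0.0006 0.0304]
wrist 0.115 760 [0.0014 0.001  0.035 ]
wrist tray front [-0.0864 -0.0844] Y [-0.0295  0.0351] 0.0367
```

View pics/i.png

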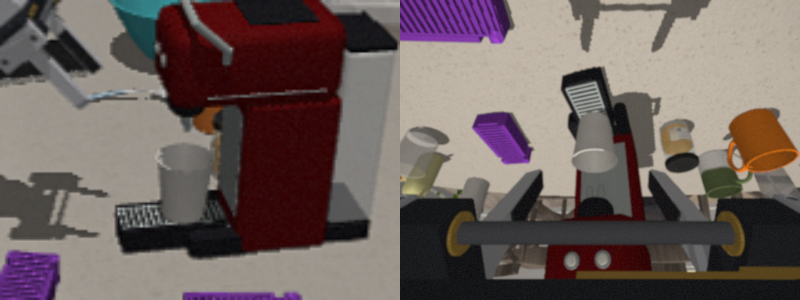

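The cup stands upright on the tray under the spout (side-crop px (185,185)), within about 2 mm of centre, and the tray has not moved. I let the arm settle, then hand in.

{"fn": "jog_arm", "kwargs": {
  "plan": [
    [94,0,0,0,0,0,0],
    [94,0,0,0,0,0,0],
    [94,0,0,0,0,0,0],
    [94,0,0,0,0,0,0]
  ]
}}

```text
time: 29.62
tool_pos: [0.5053, 0.0451, 0.2288]
tool_rot: [-3.14, 0.732, 3.06]
wrist_force: [0.4, -0.3, 0.4]
grip_width: 0.0942
finger_force: 0.0
```

```bash
python3 -c "
from h import *
print(np.abs(robot.get_obs()['qd']).max()); print(robot.finish_job())"
```

```text
0.00626598237930449
the job is handed in; nothing more can be done
None
```

The job is handed in at about 30 s of the 72 s allowed: the tray was pushed in past the rollers to the stop and released, and the cup stands upright on it, about 2 mm off the spout's plumb line in the last pictures; no verdict came back.

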